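# Take the cup die off the press turret

### The job

Turn the press's four-station turret until the cup die, the tall one with the straight round neck and hollow top, clicks in at the front over the white pointer. Then unscrew it without forcing its thread, and stand it gently upright in the wooden tray, leaving the turret in its click with the bare threaded nose at the front and the other things on the bench alone.

Things in the scene. Friction and masses are not known exactly. Their poses are not given: they have to be found in the camera images.
- axis (a point): Round steel turret of the bench press, 236 mm across: point on its upright axis in its top face; the frame turns with it. Cup die on its -x side, flat anvil -y, cone +x, vee +y, each 80 mm from the axis. Turns freely either way, endlessly, about 1 N at a handle, with a spring click every 90 degrees: about 10 N at a handle to pass in or out; it centres itself from the last 2 degrees.
- press: Bench press carrying the turret. Origin on the bench under the turret's axis, z up; -x points to the front station, +y to the column. A head overhangs the +y station (left of the front one): ram end 116 mm above the turret's face, head from 189 mm up, over |x| < 38 mm and y > 54 mm; lever beyond it. Column at y > 140 mm. Turret's face is 76 mm above the bench.
- front (a point): Fixed point at the press's front station, nearest the robot, above the white pointer on the bed: level with the turret's face, 80 mm from the axis. Axes as the press's.
- nose (a point): Threaded nose that carries the cup die, 42 mm across the thread, 27 mm high: point on its axis in the turret's face. In the front click it coincides with front.
- handle0 (a point): Upright round handle fixed on the turret, 16 mm across, standing 88 mm above its face, 100 mm from the axis, half-way between cup die and flat anvil. Point on the handle's axis, 65 mm above the face.
- handle1 (a point): The same, between flat anvil and cone.
- handle2 (a point): The same, between cone and vee anvil.
- handle3 (a point): The same, between vee anvil and cup die.
- cone_top (a point): Tip of the cone, 84 mm above the turret's face, 58 mm across at its foot; stays on.
- flat_top (a point): Top centre of the flat anvil, 68 mm across, 34 mm high; stays on.
- vee_top (a point): Top centre of the vee anvil, square, 50 mm wide, 58 mm high; stays on.
- die_mid (a point): Cup die, steel, 0.55 to 0.95 kg, 90 mm high: hollow skirt 58 mm across to 34 mm, then a round neck 44 mm across from 38 to 90 mm. Point on its axis, 45 mm above its foot; z up. Starts screwed home. Right-hand thread: anticlockwise from above undoes it, climbing 18 mm a turn; free after a bit over half a turn, how far varies. Until then a gentle pull up stops within 2 mm.
- die_foot (a point): Centre of the cup die's foot, on its axis; at the start it rests on the turret's face.
- tray_floor (a point): Open wooden tray, fixed, 170 mm (its x) by 200 mm (its y), walls 8 mm thick, rim 30 mm above the bench. Point at the centre of its inner floor, 8 mm above the bench.
- padlock_mid (a point): Brass padlock lying on the bench, 55 x 60 x 26 mm with a steel shackle; leave alone. Centre of its body.
- hammer: Hammer lying on the bench, 250 mm long along its x; leave alone.
- oil_mid (a point): Oil bottle standing on the bench, 52 mm across, 125 mm high; leave alone. On its axis, 60 mm up.
Not all that is in view belongs to the job. Leave any orange, red or turquoise look-alike of the part that bears die_mid alone.

How it is judged:
By the outcome, as a careful person would: the job done as asked, in the order asked, and still so for the second after the job is handed in, with the robot touching nothing.
It also fails if it takes over 72 s, if anything falls off the work surface, if the arm or the gripper's body presses on something with over 40 N, if the wrist force passes 120 N, or if a joint passes its speed limit or range.

### The arm

A 6-joint arm with a two-finger parallel gripper is mounted at the origin on the work surface. World frame = base frame: x ahead of the robot, y to its left, z up, the work surface at z = 0. Lengths are in m, angles in rad, forces in N, time in s.
With the tool pointing down it reaches from about 0.225 to 0.875 m from the base axis. Payload 3.4 kg.
Tool frame: the origin (TCP) lies between the finger pads; the fingertips stand 11 mm ahead of it and the grasp point (between the pads) lies 8 mm behind it; y points along the fingers, x is the direction in which the jaws open and shut, and the axes are right-handed (so a half turn about y gives the same grasp; the last joint's range is limited). The gripper opens to 85 mm and grips with 20 to 120 N. Pads are 22 mm wide; open, the fingers measure 114 mm over their backs; the gripper's body (76 mm by 85 mm) begins 54 mm behind the grasp point. The pads swing forward as they close: fully open they stand 13 mm farther back than shut.
Start: joints at [-1.331, 0.276, 1.505, -0, 1.361, -0.121], TCP at [0.203, -0.538, 0.242] pointing down, gripper open.
Joint ranges: [-2.89, 2.89], [-0.75, 2.08], [0.22, 2.7], [-1.18, 4.32], [0.11, 2.71], [-2.7, 2.7]. Speed limits (rad/s): [2.57, 2.57, 3.14, 3.14, 3.14, 3.14].

### API

Orientations are given as a unit quaternion [x, y, z, w].
In Python, from workcell import env gives the robot as it stands. The module is installed in compiled form; this text tells all that it offers.
- The arm moves only by the tool drive_tool, never from a script. Its argument "rows" is a list of rows, each an object of numbers: "fingers": the finger opening in cm, from 0 to 8.54; "dx", "dy", "dz": the shift along the tool's x, y, z in cm; "wx", "wy", "wz": the turn, a rotation vector about the tool's x, y, z in rad. In form: [{"fingers": .., "dx": .., "dy": .., "dz": .., "wx": .., "wy": .., "wz": ..}, ...]. A call has 1 to 20 rows; each row shifts and turns the commanded pose from where the row before left it, along the tool's axes as they then stand; what a row does not reach is not made up. A row lasts 1/8 s, in which the tool goes at most 62.5 mm and 10.7 degrees, less where a joint would pass 70% of its speed; a pose out of reach is approached as far as the arm can. A call with a gripper value outside its range is refused whole. The fingers move at their own pace and stop on an object; "squeeze" is the grip in N (left out, the last holds). Time passes only in rows, so rows that do not move let the fingers close. It gives the time, the measured TCP pose, the force and the opening at its end, in the units of the state.
- env.sense(): the state, without advancing time (a new reading comes with each control period).
- env.snapshot(name): name is "scene" or "top"; returns a dict with "color" (384x512x3 uint8, red, green, blue), "range_z" (384x512 float32, m along the optical axis (not along the pixel's ray), 0 where there is no reading), "fovy" (degrees; the focal length in pixels is half the picture's height over the tangent of half this angle, whatever the lens; pixels are square), "cx", "cy" (the principal point, pixels), "R" (3x3) and "t" (3): a world point X has camera coordinates R X + t. Camera axes: x right, y down, z forward; pixel columns grow to the right and rows downward; lengths in m; the calibration is good to about 2 mm. A picture is of the moment at which its call begins.
- env.job_done(): hands the job in, once; it reports no verdict.
Trained networks look in a picture, given as the dict that the camera call returned (one of the last four; its "shot" number tells which), for a name from the list of things; names that differ only in an ending like _2 or _b are one class to them, and where a whole thing is asked for, a point or a joint stands for the part that bears it (a point fixed in the world has none). Each returns a list of dicts, best first, with "p" (0 to 1); they miss things now and then, are a little off and sometimes report something else, mostly with a low value. They report only what shows in the picture. A call takes as long as a camera call. They do not tell look-alikes from the thing itself.
- env.spot_in(thing, picture): "rect" ([centre column, centre row, width, height] in pixels, round what is visible of it).
- env.outline_of(thing, picture): "pixels" (384x512 bool, what is visible of it) and "rect" ([centre column, centre row, width, height] in pixels, round what is visible of it).
The state is a dict: "clock": time; "joint_positions": joint angles; "joint_vel": joint speeds; "joint_efforts": joint torques, N m; "tool_pos": TCP position; "tool_rot": TCP orientation; "contact_force": force on the tool from outside, world axes, zero at the start; "ft_torque": the same for the moment, N m; "gripper_width": finger opening in m.
Only numpy, scipy, OpenCV 4.12 (cv2) and the standard library are available. Lean on these libraries where they do the work, as an engineer would, in place of code of your own. Each camera call takes 0.05 s, during which the arm holds its last target.

## Working session

There is one attempt and no reset: what is moved stays moved. The work goes in short steps, Python scripts to look and compute and a tool call to move; the robot and the scene stay as the last step left them, time stands still between calls to the robot, and variables do not carry over. Pictures are saved under pics/ and viewed, and the job is handed in when it is done.

Besides the shell and the picture viewer there is one more tool, called after "Request:" by a JSON object that holds its "name" and its "arguments", one argument or row to a line. drive_tool: Moves the arm, as the interface text tells. Its arguments: {"type":"object","properties":{"rows":{"type":"array","items":{"type":"object","properties":{"fingers":{"type":"number"},"dx":{"type":"number"},"dy":{"type":"number"},"dz":{"type":"number"},"wx":{"type":"number"},"wy":{"type":"number"},"wz":{"type":"number"}}}},"squeeze":{"type":"number"}},"required":["rows"]}

```bash
mkdir -p pics
cat > h.py <<'E'
import numpy as np, cv2
from workcell import env
def f(s): return 192/np.tan(np.radians(s["fovy"])/2)
def pt(s,u,v,z=None):
    z=s["range_z"][int(round(v)),int(round(u))] if z is None else z
    c=np.array([(u-s["cx"])/f(s)*z,(v-s["cy"])/f(s)*z,z]); return s["R"].T@(c-s["t"])
def cloud(s):
    v,u=np.mgrid[0:384,0:512]; z=s["range_z"]
    c=np.stack([(u-s["cx"])/f(s)*z,(v-s["cy"])/f(s)*z,z],-1)-s["t"]
    return c@s["R"]
def onplane(s,u,v,zw):
    d=s["R"].T@np.array([(u-s["cx"])/f(s),(v-s["cy"])/f(s),1]); o=-s["R"].T@s["t"]
    return o+d*(zw-o[2])/d[2]
def proj(s,X):
    c=s["R"]@np.asarray(X)+s["t"]; return c[:2]/c[2]*f(s)+[s["cx"],s["cy"]]
def save(s,n,crop=None,k=1):
    im=s["color"][...,::-1]
    if crop: a,b,c,d=crop; im=im[b:d,a:c]
    if k!=1: im=cv2.resize(im,None,fx=k,fy=k,interpolation=cv2.INTER_CUBIC)
    cv2.imwrite("pics/"+n+".png",im)
E
python3 - <<'E'
from h import *
for n in("scene","top"):
    s=env.snapshot(n); save(s,n+"0",None,1.5)
    print(n,f(s),(-s["R"].T@s["t"]).round(3))
    for t in ["axis","press","die_mid","handle0","cone_top","flat_top","vee_top","tray_floor","padlock_mid","hammer","oil_mid","nose"]:
        try:
            for d in env.spot_in(t,s)[:4]:
                r=d["rect"]; print(t,round(d["p"],2),np.round(r),pt(s,r[0],r[1]).round(3))
        except Exception as e: print(t,e)
E
```

```text
scene 406.9303382826317 [1.201 0.283 0.693]
axis 0.93 [336. 248. 111. 110.] [0.591 0.041 0.095]
press 0.78 [380. 242. 261. 266.] [0.555 0.119 0.128]
die_mid 0.97 [229. 237.  24.  36.] [ 0.658 -0.198  0.053]
die_mid 0.72 [309. 218.  29.  42.] [ 0.576 -0.036  0.134]
die_mid 0.63 [235. 196.  88.  58.] [ 0.472 -0.329  0.008]
die_mid 0.61 [319. 188.  23.  38.] [ 0.371 -0.118  0.062]
handle0 0.94 [335. 246. 110. 108.] [0.585 0.036 0.095]
cone_top 0.84 [332. 246. 114. 113.] [0.59  0.032 0.097]
flat_top 0.84 [336. 247. 116. 112.] [0.587 0.039 0.096]
vee_top 0.58 [333. 249. 107. 115.] [0.597 0.037 0.098]
tray_floor 0.89 [236. 195.  90.  61.] [ 0.466 -0.33   0.007]
padlock_mid 0.58 [174. 244.  37.  22.] [ 0.731 -0.31   0.026]
hammer 0.65 [192. 164.  72.  35.] [1.201 0.283 0.693]
oil_mid 0.6 [152. 210.  24.  46.] [ 0.71  -0.401  0.073]
nose 0.95 [334. 248. 119. 112.] [1.201 0.283 0.693]
top 389.6970729278192 [ 0.355 -0.21   1.133]
axis 0.94 [172. 189.  94.  87.] [0.583 0.024 0.096]
axis 0.34 [301. 236.  77.  69.] [ 0.464 -0.337  0.006]
press 0.78 [113. 191. 227. 114.] [0.578 0.185 0.089]
press 0.3 [171. 189.  90.  84.] [0.584 0.026 0.093]
die_mid 0.85 [198. 198.  27.  24.] [ 0.543 -0.059  0.166]
die_mid 0.78 [227. 275.  22.  22.] [ 0.354 -0.131  0.087]
die_mid 0.77 [182. 275.  27.  24.] [ 0.353 -0.013  0.086]
die_mid 0.55 [258. 175.  23.  26.] [ 0.625 -0.212  0.092]
handle0 0.74 [170. 189.  91.  89.] [0.583 0.028 0.1  ]
cone_top 0.7 [171. 189.  88.  87.] [0.584 0.026 0.093]
flat_top 0.75 [169. 191.  88.  86.] [0.577 0.03  0.095]
vee_top 0.58 [172. 189.  87.  88.] [0.583 0.023 0.096]
tray_floor 0.69 [169. 189.  93.  88.] [0.582 0.031 0.098]
padlock_mid 0.43 [384. 258.  38.  91.] [ 0.404 -0.575 -0.001]
hammer 0.73 [387. 259.  37.  89.] [ 0.4   -0.585  0.001]
hammer 0.58 [170. 190.  87.  87.] [0.581 0.028 0.094]
oil_mid 0.77 [332. 156.  22.  26.] [ 0.68  -0.416  0.091]
nose 0.91 [171. 190.  88.  86.] [0.579 0.026 0.097]
```

View pics/scene0.png

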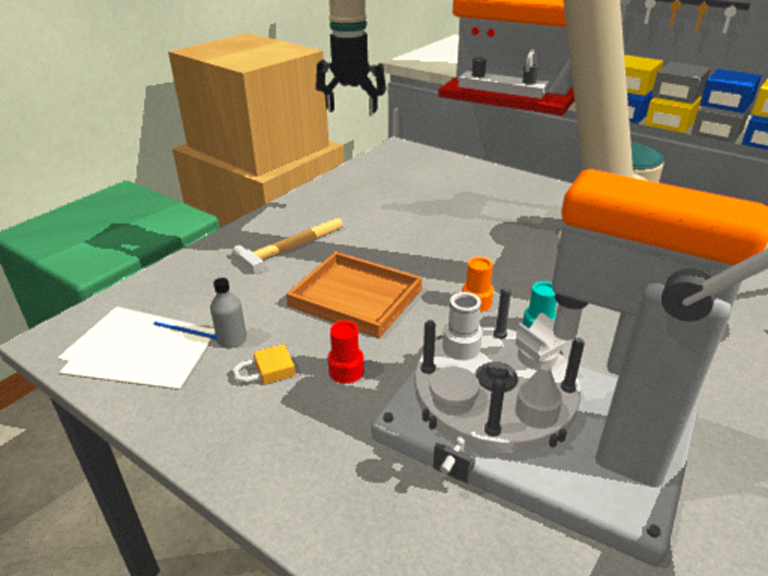

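View pics/top0.png

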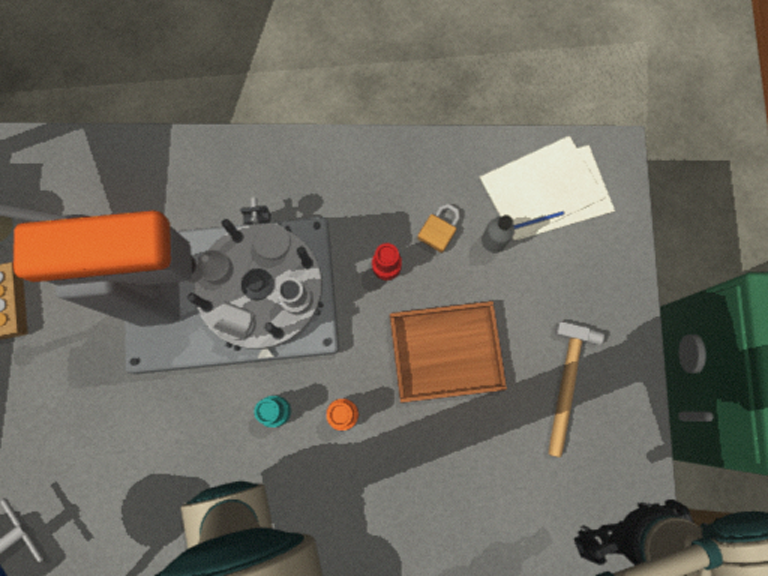

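Run:
```python
from h import *
s=env.snapshot("top"); save(s,"topz",(100,130,260,310),4)
s=env.snapshot("scene"); save(s,"scz",(270,150,430,310),4)
print(env.sense())
```

```text
{'clock': 1.4, 'joint_positions': array([-1.33101434e+00,  2.75901443e-01,  1.50489632e+00,  2.98393465e-05,
        1.36071333e+00, -1.20987990e-01]), 'joint_vel': array([ 2.15302830e-04,  1.93958196e-03, -5.87154501e-04, -7.19276289e-04,
       -1.90910201e-05, -1.19167975e-03]), 'joint_efforts': array([ 2.44276009e-03, -4.16651273e+01, -2.46097791e+01,  2.26369434e-04,
        3.32583659e-04, -2.52934996e-06]), 'tool_pos': array([ 0.20299038, -0.53801004,  0.24232866]), 'tool_rot': array([ 0.58160169, -0.40215658,  0.40221341, -0.58157883]), 'contact_force': array([0.61670337, 0.57205396, 0.17184616]), 'ft_torque': array([ 0.00670908, -0.00206136, -0.00702017]), 'gripper_width': 0.0853947741655185}
```

View zooms.

View pics/topz.png

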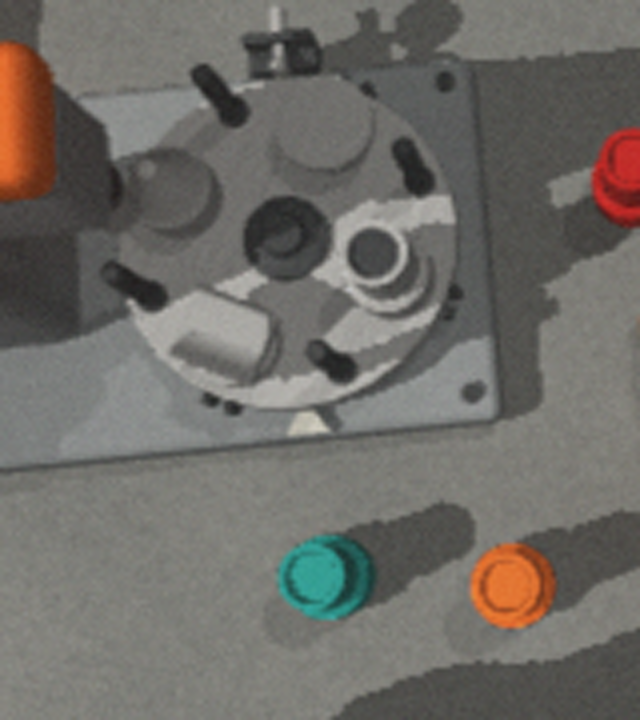

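View pics/scz.png

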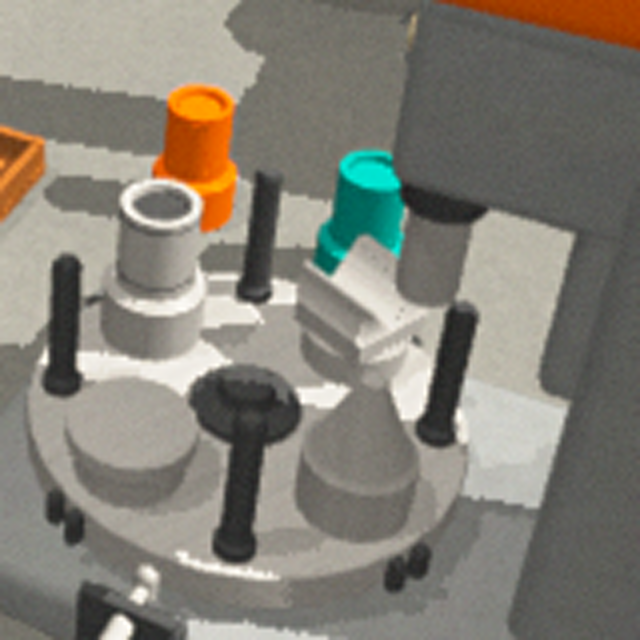

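Run:
```python
from h import *
for n in("top","scene"):
    s=env.snapshot(n); P=cloud(s); z=P[...,2]; ok=s["range_z"]>0
    # turret face points
    m=ok&(abs(z-.076)<.006)&(np.hypot(P[...,0]-.58,P[...,1]-.02)<.16)
    q=P[m]; print(n,"face z",np.median(q[:,2]),len(q), q[:,:2].min(0),q[:,:2].max(0))
    # outer circle fit : convex hull
    hull=cv2.convexHull(q[:,:2].astype(np.float32))[:,0]
    c,r=cv2.minEnclosingCircle(q[:,:2].astype(np.float32)); print("enc",c,r)
    h=ok&(z>.135)&(z<.175)&(np.hypot(P[...,0]-c[0],P[...,1]-c[1])<.13)
    k,lab,st,ce=cv2.connectedComponentsWithStats(h.astype(np.uint8))
    for i in range(1,k):
        if st[i,4]>4:
            w=P[lab==i]; t=w[w[:,2]>w[:,2].max()-.008]
            print(st[i,4],ce[i].round(),w.mean(0).round(4),"top",t.mean(0).round(4), len(t), "ang",np.degrees(np.arctan2(w[:,1].mean()-c[1],w[:,0].mean()-c[0])).round(1))
    # pointer: whitish
    im=s["color"].astype(int); 
    w=ok&(z<.07)&(z>.0)&(im.min(-1)>175)&(np.hypot(P[...,0]-c[0],P[...,1]-c[1])<.18)&(P[...,0]<c[0]-.09)
    print("pointer",w.sum(),P[w].mean(0).round(4) if w.any() else None)
    # base plate
    b=ok&(z>.015)&(z<.045)&(P[...,0]>.4)&(P[...,0]<.75)&(P[...,1]>-.2)&(P[...,1]<.3)
    print("plate z",np.percentile(z[b],[5,25,50,75,95]).round(3), cv2.minAreaRect(P[b][:,:2].astype(np.float32)))
    if n=="top":
        for o in env.outline_of("tray_floor",s)[:2]:
            print("tray",o["p"],o["rect"])
    T=ok&(z>.02)&(z<.036)&(np.hypot(P[...,0]-.464,P[...,1]+.337)<.15)
    print("tray rim",T.sum(),cv2.minAreaRect(P[T][:,:2].astype(np.float32)))
```

```text
top face z 0.07617522755825373 3139 [ 0.46726965 -0.09000689] [0.73962411 0.14433704]
enc (0.6020758748054504, 0.034570030868053436) 0.13835152983665466
50 [151. 150.] [0.6746 0.0681 0.1562] top [0.676  0.0693 0.1625] 30 ang 24.8
44 [201. 168.] [ 0.6248 -0.0636  0.1566] top [ 0.6267 -0.0624  0.163 ] 26 ang -76.9
102 [139. 174.] [0.6108 0.0994 0.1477] top [0.6131 0.1022 0.1589] 26 ang 82.4
278 [194. 194.] [ 0.5559 -0.0481  0.161 ] top [ 0.558  -0.0467  0.1655] 137 ang -119.2
50 [129. 199.] [0.5427 0.1167 0.1568] top [0.543  0.1188 0.1635] 28 ang 125.9
13 [158. 205.] [0.5311 0.0487 0.1365] top [0.5311 0.0487 0.1365] 13 ang 168.8
42 [180. 218.] [ 0.4938 -0.0153  0.1581] top [ 0.4943 -0.0139  0.1633] 25 ang -155.3
5 [155. 221.] [0.4882 0.0546 0.1361] top [0.4882 0.0546 0.1361] 5 ang 170.0
pointer 12 [0.4597 0.0107 0.0496]
plate z [0.033 0.036 0.038 0.039 0.042] ((0.5923252105712891, 0.04486626386642456), (0.28708410263061523, 0.49307286739349365), 6.156770706176758)
tray 0.73 [171.3, 191.6, 90.3, 90.9]
tray 0.57 [299.8, 235.8, 82.4, 67.1]
tray rim 761 ((0.4701177477836609, -0.32643443346
[... 465 characters left out ...]
 36 ang -73.3
5 [367. 213.] [0.4914 0.0611 0.1355] top [0.4914 0.0611 0.1355] 5 ang 168.4
8 [354. 221.] [0.5324 0.049  0.1355] top [0.5324 0.049  0.1355] 8 ang 171.3
113 [384. 232.] [0.5502 0.1213 0.1528] top [0.5487 0.1212 0.1623] 44 ang 122.8
194 [362. 252.] [0.6218 0.1062 0.1465] top [0.6182 0.105  0.1571] 51 ang 75.2
126 [332. 260.] [0.6824 0.0725 0.1528] top [0.6807 0.0716 0.1625] 48 ang 23.7
pointer 393 [0.4825 0.1411 0.0383]
plate z [0.022 0.037 0.038 0.039 0.04 ] ((0.5999599099159241, 0.0482623428106308), (0.2802189886569977, 0.5134429335594177), 10.657063484191895)
tray rim 864 ((0.4715462625026703, -0.32461807131767273), (0.17458897829055786, 0.2038745880126953), 7.263631343841553)
```

Run:
```python
from h import *
s=env.snapshot("top"); save(s,"diez",(160,160,260,240),6)
P=cloud(s); z=P[...,2]; b=(z>.025)&(z<.05)&(P[...,0]>.42)&(P[...,0]<.75)&(P[...,1]>-.12)&(P[...,1]<.2)
pts=[]
for c in range(90,215):
    r=np.where(b[:,c])[0]
    if len(r): pts.append(P[r.max(),c])
p=np.array(pts); p=p[(p[:,0]<.48)]
vx,vy,x0,y0=cv2.fitLine(p[:,:2].astype(np.float32),cv2.DIST_HUBER,0,.01,.01).ravel()
print(len(p),"near edge dir",np.degrees(np.arctan2(vy,vx)),x0,y0)
pts=[]
for r in range(145,235):
    c=np.where(b[r])[0]
    if len(c): pts.append(P[r,c.max()])
p=np.array(pts); p=p[p[:,1]<-.07]
vx,vy,x0,y0=cv2.fitLine(p[:,:2].astype(np.float32),cv2.DIST_HUBER,0,.01,.01).ravel()
print(len(p),"right edge dir",np.degrees(np.arctan2(vy,vx)),x0,y0)
a=np.array([.5875,.0293])
for ang in(-110.5,):
    print(proj(s,[a[0]+.08*np.cos(np.radians(ang)),a[1]+.08*np.sin(np.radians(ang)),.166]))
print(env.sense()["clock"])
```

```text
104 near edge dir -83.80012 0.44791138 0.05677173
90 right edge dir 6.1948433 0.5651391 -0.108679175
[192.64937234 192.14320188]
1.6
```

View pics/diez.png

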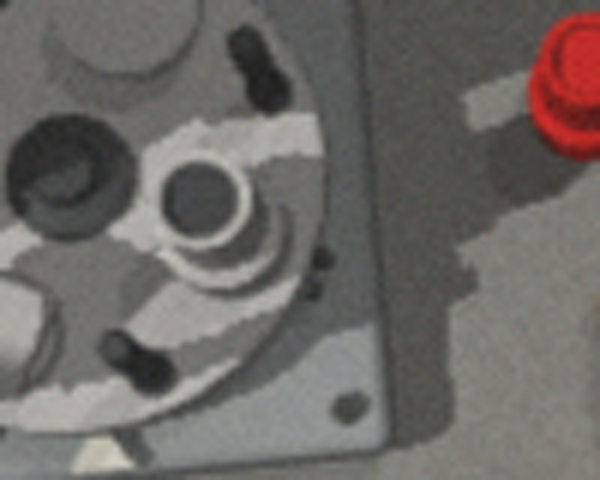

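Request:
{"name": "drive_tool", "arguments": {
  "rows": [
    {"fingers": 4,"dx": -1.06,"dz": 2.02},
    {"fingers": 4,"dx": -2.11,"dz": 4.05},
    {"fingers": 4,"dx": -2.11,"dz": 4.05},
    {"fingers": 4,"dx": -2.11,"dz": 4.05},
    {"fingers": 4,"dx": -2.11,"dz": 4.05},
    {"fingers": 4,"dx": -2.11,"dz": 4.05},
    {"fingers": 4,"dx": -2.11,"dz": 4.05},
    {"fingers": 4,"dx": -2.11,"dz": 4.05},
    {"fingers": 4,"dx": -2.11,"dz": 4.05},
    {"fingers": 4,"dx": -2.11,"dz": 4.05},
    {"fingers": 4,"dx": -2.11,"dz": 4.05},
    {"fingers": 4,"dx": -2.11,"dz": 4.05},
    {"fingers": 4,"dx": -2.11,"dz": 4.05},
    {"fingers": 4,"dx": -2.11,"dz": 4.05},
    {"fingers": 4,"dx": -1.06,"dz": 2.02}
  ]
}}

```text
invalid input at $.rows[0]: expected keys fingers, dx, dy, dz, wx, wy, wz
```

Request:
{"name": "drive_tool", "arguments": {
  "rows": [
    {"wy": -0.16},
    {"wy": -0.164},
    {"wy": -0.164},
    {"wy": -0.164},
    {"wy": -0.164},
    {"wy": -0.164},
    {"wy": -0.164},
    {"wy": -0.164},
    {"wy": -0.164},
    {"wy": -0.164},
    {"fingers": 4}
  ]
}}

```text
invalid input at $.rows[0]: expected keys fingers, dx, dy, dz, wx, wy, wz
```

```bash
cat >> h.py <<'E'
from scipy.spatial.transform import Rotation as Ro
def pose():
    e=env.sense(); R=Ro.from_quat(e["tool_rot"]).as_matrix()
    print("t",round(e["clock"],2),"pos",e["tool_pos"].round(4),"psi",np.degrees(np.arctan2(R[1,0],R[0,0])).round(2),"down",R[:,1].round(3),"F",e["contact_force"].round(1),"T",e["ft_torque"].round(2),"w",e["gripper_width"].round(4),"j",e["joint_positions"].round(2))
    return e["tool_pos"],R
def need(x):
    p,R=pose(); d=R.T@(np.array(x)-p)*100; print("dx,dy,dz cm",d.round(2))
E
python3 -c "
from h import *
need([.629,-.0617,.135])"
```

```text
Traceback (most recent call last):
  File "h.py", line 27, in need
    p,R=pose(); d=R.T@(np.array(x)-p)*100; print("dx,dy,dz cm",d.round(2))
        ~~~~^^
  File "h.py", line 24, in pose
    print("t",round(e["clock"],2),"pos",e["tool_pos"].round(4),"psi",np.degrees(np.arctan2(R[1,0],R[0,0])).round(2),"down",R[:,1].round(3),"F",e["contact_force"].round(1),"T",e["ft_torque"].round(2),"w",e["gripper_width"].round(4),"j",e["joint_positions"].round(2))
                                                                                                                                                                                                           ^^^^^^^^^^^^^^^^^^^^^^^^
AttributeError: 'float' object has no attribute 'round'
```

Request:
{"name": "drive_tool", "arguments": {
  "rows": [
    {"fingers": 4,"dx": -1.06,"dy": 0,"dz": 2.02,"wx": 0,"wy": 0,"wz": 0},
    {"fingers": 4,"dx": -2.11,"dy": 0,"dz": 4.05,"wx": 0,"wy": 0,"wz": 0},
    {"fingers": 4,"dx": -2.11,"dy": 0,"dz": 4.05,"wx": 0,"wy": 0,"wz": 0},
    {"fingers": 4,"dx": -2.11,"dy": 0,"dz": 4.05,"wx": 0,"wy": 0,"wz": 0},
    {"fingers": 4,"dx": -2.11,"dy": 0,"dz": 4.05,"wx": 0,"wy": 0,"wz": 0},
    {"fingers": 4,"dx": -2.11,"dy": 0,"dz": 4.05,"wx": 0,"wy": 0,"wz": 0},
    {"fingers": 4,"dx": -2.11,"dy": 0,"dz": 4.05,"wx": 0,"wy": 0,"wz": 0},
    {"fingers": 4,"dx": -2.11,"dy": 0,"dz": 4.05,"wx": 0,"wy": 0,"wz": 0},
    {"fingers": 4,"dx": -2.11,"dy": 0,"dz": 4.05,"wx": 0,"wy": 0,"wz": 0},
    {"fingers": 4,"dx": -2.11,"dy": 0,"dz": 4.05,"wx": 0,"wy": 0,"wz": 0},
    {"fingers": 4,"dx": -2.11,"dy": 0,"dz": 4.05,"wx": 0,"wy": 0,"wz": 0},
    {"fingers": 4,"dx": -2.11,"dy": 0,"dz": 4.05,"wx": 0,"wy": 0,"wz": 0},
    {"fingers": 4,"dx": -2.11,"dy": 0,"dz": 4.05,"wx": 0,"wy": 0,"wz": 0},
    {"fingers": 4,"dx": -2.11,"dy": 0,"dz": 4.05,"wx": 0,"wy": 0,"wz": 0},
    {"fingers": 4,"dx": -1.06,"dy": 0,"dz": 2.02,"wx": 0,"wy": 0,"wz": 0}
  ]
}}

```text
clock: 3.48
tool_pos: [0.6297, -0.0583, 0.2422]
tool_rot: [-0.582, 0.402, -0.401, 0.582]
contact_force: [0.4, 0.0, 0.4]
gripper_width: 0.04
```

Request:
{"name": "drive_tool", "arguments": {
  "rows": [
    {"fingers": 4,"dx": 0,"dy": 0,"dz": 0,"wx": 0,"wy": -0.163,"wz": 0},
    {"fingers": 4,"dx": 0,"dy": 0,"dz": 0,"wx": 0,"wy": -0.164,"wz": 0},
    {"fingers": 4,"dx": 0,"dy": 0,"dz": 0,"wx": 0,"wy": -0.164,"wz": 0},
    {"fingers": 4,"dx": 0,"dy": 0,"dz": 0,"wx": 0,"wy": -0.164,"wz": 0},
    {"fingers": 4,"dx": 0,"dy": 0,"dz": 0,"wx": 0,"wy": -0.164,"wz": 0},
    {"fingers": 4,"dx": 0,"dy": 0,"dz": 0,"wx": 0,"wy": -0.164,"wz": 0},
    {"fingers": 4,"dx": 0,"dy": 0,"dz": 0,"wx": 0,"wy": -0.164,"wz": 0},
    {"fingers": 4,"dx": 0,"dy": 0,"dz": 0,"wx": 0,"wy": -0.164,"wz": 0},
    {"fingers": 4,"dx": 0,"dy": 0,"dz": 0,"wx": 0,"wy": -0.164,"wz": 0},
    {"fingers": 4,"dx": 0,"dy": 0,"dz": 0,"wx": 0,"wy": -0.164,"wz": 0},
    {"fingers": 4,"dx": 0,"dy": 0,"dz": 0,"wx": 0,"wy": 0,"wz": 0}
  ]
}}

```text
clock: 4.85
tool_pos: [0.6284, -0.0613, 0.2424]
tool_rot: [0.691, 0.15, -0.15, -0.691]
contact_force: [-1.6, -0.9, 0.1]
gripper_width: 0.0398
```

```bash
sed -i 's/e\["gripper_width"\].round(4)/round(float(e["gripper_width"]),4)/' h.py
python3 -c "
from h import *
need([.629,-.0617,.135])"
```

```text
t 4.85 pos [ 0.6284 -0.0613  0.2424] psi 24.45 down [-0.001 -0.    -1.   ] F [-1.6 -0.9  0.1] T [-0.    0.09  0.  ] w 0.0398 j [-0.21  0.36  1.38 -0.    1.4  -0.63]
dx,dy,dz cm [ 0.05 10.74 -0.06]
```

Tracking is good. Down to the handle and close lightly.

Request:
{"name": "drive_tool", "arguments": {
  "rows": [
    {"fingers": 4,"dx": 0.05,"dy": 2.0,"dz": -0.06,"wx": 0,"wy": 0,"wz": 0},
    {"fingers": 4,"dx": 0,"dy": 3.0,"dz": 0,"wx": 0,"wy": 0,"wz": 0},
    {"fingers": 4,"dx": 0,"dy": 3.0,"dz": 0,"wx": 0,"wy": 0,"wz": 0},
    {"fingers": 4,"dx": 0,"dy": 2.2,"dz": 0,"wx": 0,"wy": 0,"wz": 0},
    {"fingers": 4,"dx": 0,"dy": 0.5,"dz": 0,"wx": 0,"wy": 0,"wz": 0},
    {"fingers": 2.2,"dx": 0,"dy": 0,"dz": 0,"wx": 0,"wy": 0,"wz": 0},
    {"fingers": 2.2,"dx": 0,"dy": 0,"dz": 0,"wx": 0,"wy": 0,"wz": 0},
    {"fingers": 2.2,"dx": 0,"dy": 0,"dz": 0,"wx": 0,"wy": 0,"wz": 0}
  ],
  "squeeze": 20
}}

```text
clock: 5.85
tool_pos: [0.6304, -0.0619, 0.1364]
tool_rot: [0.691, 0.151, -0.15, -0.691]
contact_force: [-0.8, -0.4, 0.7]
gripper_width: 0.0222
```

```bash
python3 -c "
from h import *
pose()
s=env.snapshot('scene'); save(s,'s1',(250,120,430,310),4)"
```

```text
t 5.85 pos [ 0.6304 -0.0619  0.1364] psi 24.56 down [ 0.002 -0.    -1.   ] F [-0.8 -0.4  0.7] T [-0.02 -0.01  0.02] w 0.0222 j [-0.21  0.43  1.54 -0.    1.17 -0.64]
```

View pics/s1.png

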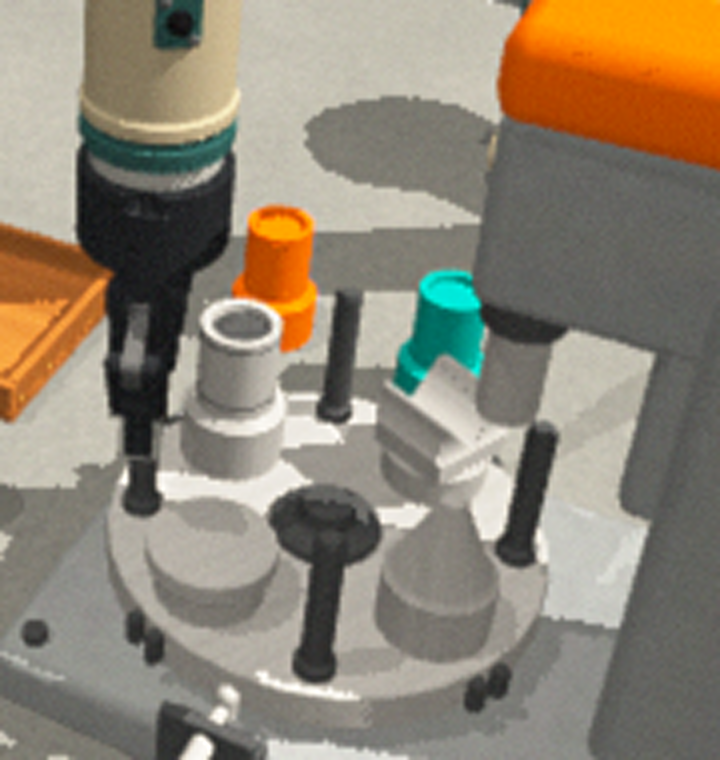

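Request:
{"name": "drive_tool", "arguments": {
  "rows": [
    {"fingers": 2.2,"dx": -0.35,"dy": 0,"dz": 0.006,"wx": 0,"wy": 0.035,"wz": 0},
    {"fingers": 2.2,"dx": -0.52,"dy": 0,"dz": 0.014,"wx": 0,"wy": 0.0524,"wz": 0},
    {"fingers": 2.2,"dx": -0.7,"dy": 0,"dz": 0.024,"wx": 0,"wy": 0.0698,"wz": 0},
    {"fingers": 2.2,"dx": -0.7,"dy": 0,"dz": 0.024,"wx": 0,"wy": 0.0698,"wz": 0},
    {"fingers": 2.2,"dx": -0.7,"dy": 0,"dz": 0.024,"wx": 0,"wy": 0.0698,"wz": 0},
    {"fingers": 2.2,"dx": -0.7,"dy": 0,"dz": 0.024,"wx": 0,"wy": 0.0698,"wz": 0},
    {"fingers": 2.2,"dx": -0.7,"dy": 0,"dz": 0.024,"wx": 0,"wy": 0.0698,"wz": 0},
    {"fingers": 2.2,"dx": -0.7,"dy": 0,"dz": 0.024,"wx": 0,"wy": 0.0698,"wz": 0},
    {"fingers": 2.2,"dx": -0.7,"dy": 0,"dz": 0.024,"wx": 0,"wy": 0.0698,"wz": 0},
    {"fingers": 2.2,"dx": -0.7,"dy": 0,"dz": 0.024,"wx": 0,"wy": 0.0698,"wz": 0},
    {"fingers": 2.2,"dx": -0.7,"dy": 0,"dz": 0.024,"wx": 0,"wy": 0.0698,"wz": 0},
    {"fingers": 2.2,"dx": -0.7,"dy": 0,"dz": 0.024,"wx": 0,"wy": 0.0698,"wz": 0},
    {"fingers": 2.2,"dx": -0.7,"dy": 0,"dz": 0.024,"wx": 0,"wy": 0.0698,"wz": 0},
    {"fingers": 2.2,"dx": -0.7,"dy": 0,"dz": 0.024,"wx": 0,"wy": 0.0698,"wz": 0},
    {"fingers": 2.2,"dx": -0.35,"dy": 0,"dz": 0.006,"wx": 0,"wy": 0.035,"wz": 0},
    {"fingers": 2.2,"dx": 0,"dy": 0,"dz": 0,"wx": 0,"wy": 0,"wz": 0}
  ]
}}

```text
clock: 7.9
tool_pos: [0.537, -0.0569, 0.1354]
tool_rot: [-0.682, 0.186, -0.185, 0.682]
contact_force: [-0.3, 0.8, -0.3]
gripper_width: 0.0218
```

```bash
python3 -c "
from h import *
p,R=pose()
print(np.degrees(np.arctan2(p[1]-.0293,p[0]-.5875)),np.hypot(p[1]-.0293,p[0]-.5875))
s=env.snapshot('scene'); save(s,'s2',(250,120,430,310),4)"
```

```text
t 7.9 pos [ 0.537  -0.0569  0.1354] psi -30.42 down [-0.  0. -1.] F [-0.3  0.8 -0.3] T [ 0.02 -0.05 -0.01] w 0.0218 j [-0.23  0.31  1.74  0.    1.09  0.3 ]
-120.36376575291683 0.09991157063431477
```

View pics/s2.png

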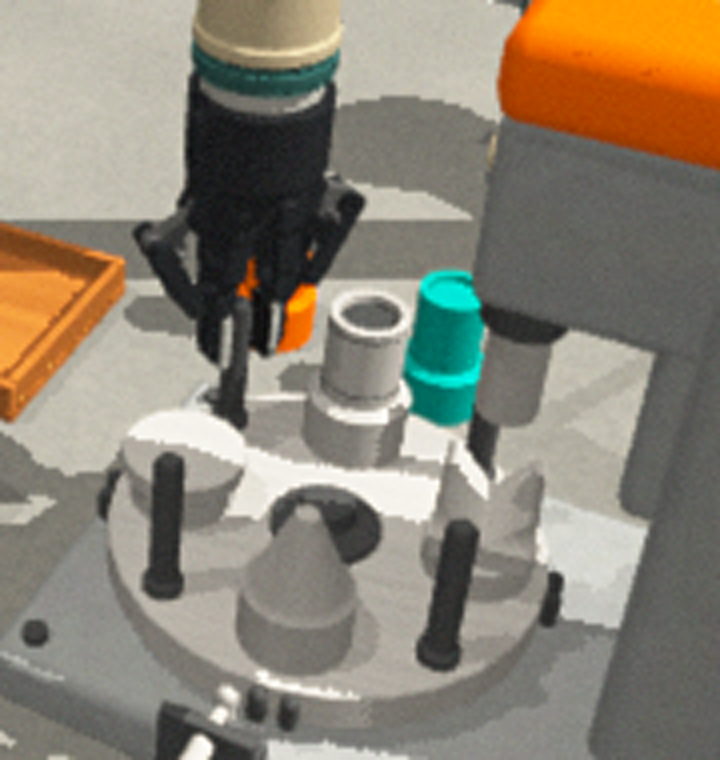

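Request:
{"name": "drive_tool", "arguments": {
  "rows": [
    {"fingers": 2.2,"dx": -0.35,"dy": 0,"dz": 0.006,"wx": 0,"wy": 0.035,"wz": 0},
    {"fingers": 2.2,"dx": -0.35,"dy": 0,"dz": 0.006,"wx": 0,"wy": 0.035,"wz": 0},
    {"fingers": 2.2,"dx": -0.26,"dy": 0,"dz": 0.004,"wx": 0,"wy": 0.026,"wz": 0},
    {"fingers": 2.2,"dx": -0.26,"dy": 0,"dz": 0.004,"wx": 0,"wy": 0.026,"wz": 0},
    {"fingers": 2.2,"dx": -0.26,"dy": 0,"dz": 0.004,"wx": 0,"wy": 0.026,"wz": 0},
    {"fingers": 2.2,"dx": 0,"dy": 0,"dz": 0,"wx": 0,"wy": 0,"wz": 0},
    {"fingers": 2.2,"dx": 0,"dy": 0,"dz": 0,"wx": 0,"wy": 0,"wz": 0}
  ]
}}

```text
clock: 8.82
tool_pos: [0.5333, -0.0533, 0.1355]
tool_rot: [0.668, -0.229, 0.242, -0.666]
contact_force: [17.7, -11.8, -16.2]
gripper_width: 0.0221
```

```bash
cat >> h.py <<'E'
def handles():
    out=[]
    for n in("top","scene"):
        s=env.snapshot(n); P=cloud(s); z=P[...,2]
        h=(s["range_z"]>0)&(z>.148)&(z<.168)&(np.hypot(P[...,0]-.5875,P[...,1]-.0293)<.125)
        k,lab,st,ce=cv2.connectedComponentsWithStats(h.astype(np.uint8))
        for i in range(1,k):
            if st[i,4]>8:
                w=P[lab==i]; m=w[w[:,2]>w[:,2].max()-.008].mean(0)
                print(n,st[i,4],ce[i].round(),m.round(4),"ang",np.degrees(np.arctan2(m[1]-.0293,m[0]-.5875)).round(1),"r",np.hypot(m[1]-.0293,m[0]-.5875).round(4))
        out.append(s)
    return out
E
python3 -c "
from h import *
p,R=pose()
print(np.degrees(np.arctan2(p[1]-.0293,p[0]-.5875)),np.hypot(p[1]-.0293,p[0]-.5875))
a,b=handles(); save(b,'s3',(250,120,430,310),4)"
```

```text
t 8.82 pos [ 0.5333 -0.0533  0.1355] psi -38.93 down [ 0.016 -0.009 -1.   ] F [ 17.7 -11.8 -16.2] T [-1.58 -2.26  0.03] w 0.0221 j [-0.23  0.29  1.77 -0.01  1.06  0.46]
-123.2870114437097 0.09878869265436847
top 28 [186. 150.] [ 0.6707 -0.0242  0.1632] ang -32.7 r 0.099
top 112 [167. 211.] [0.5115 0.0189 0.1637] ang -172.2 r 0.0767
top 37 [143. 216.] [0.4997 0.0791 0.163 ] ang 150.5 r 0.1009
scene 67 [320. 197.] [ 0.525  -0.0388  0.1638] ang -132.5 r 0.0925
scene 96 [308. 199.] [ 0.5448 -0.0556  0.1633] ang -116.7 r 0.095
scene 317 [343. 202.] [0.5107 0.0107 0.1638] ang -166.4 r 0.079
scene 71 [291. 236.] [ 0.6751 -0.0215  0.1619] ang -30.1 r 0.1013
scene 80 [324. 251.] [0.6674 0.0492 0.1575] ang 14.0 r 0.0824
scene 87 [363. 255.] [0.6419 0.1152 0.1623] ang 57.6 r 0.1017
```

View pics/s3.png

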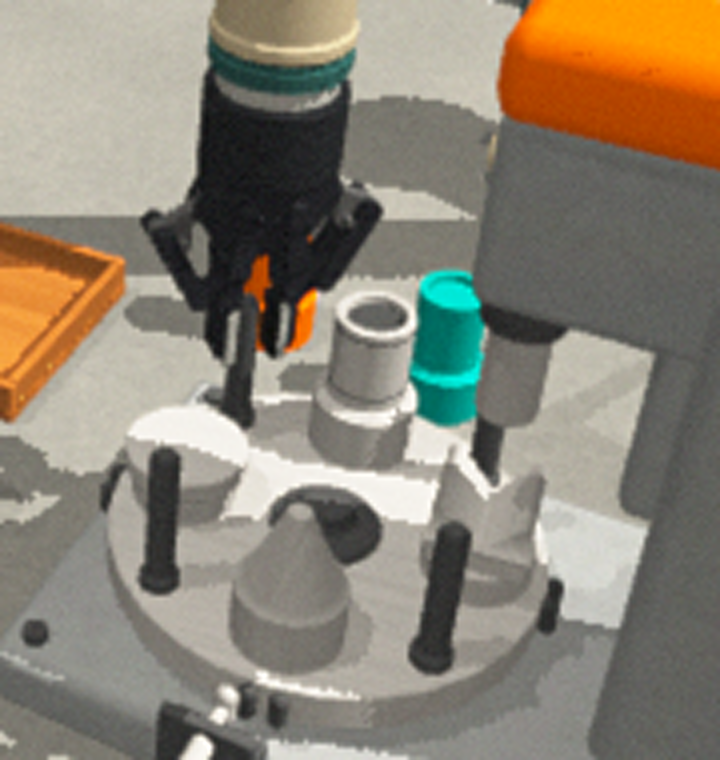

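Request:
{"name": "drive_tool", "arguments": {
  "rows": [
    {"fingers": 2.2,"dx": 0,"dy": 0,"dz": 0,"wx": 0,"wy": 0,"wz": 0},
    {"fingers": 2.2,"dx": 0,"dy": 0,"dz": 0,"wx": 0,"wy": 0,"wz": 0}
  ]
}}

```text
clock: 9.18
tool_pos: [0.5333, -0.0533, 0.1355]
tool_rot: [0.668, -0.229, 0.242, -0.666]
contact_force: [17.8, -11.0, -16.2]
gripper_width: 0.0218
```

```bash
python3 -c "
from h import *
p,R=pose()
s=env.snapshot('scene')
save(s,'s4',(285,160,360,240),8)
save(s,'s5',(270,240,370,320),7)"
```

```text
t 9.18 pos [ 0.5333 -0.0533  0.1355] psi -38.93 down [ 0.016 -0.009 -1.   ] F [ 17.8 -11.  -16.2] T [-1.54 -2.34  0.04] w 0.0218 j [-0.23  0.29  1.77 -0.01  1.06  0.46]
```

View pics/s4.png

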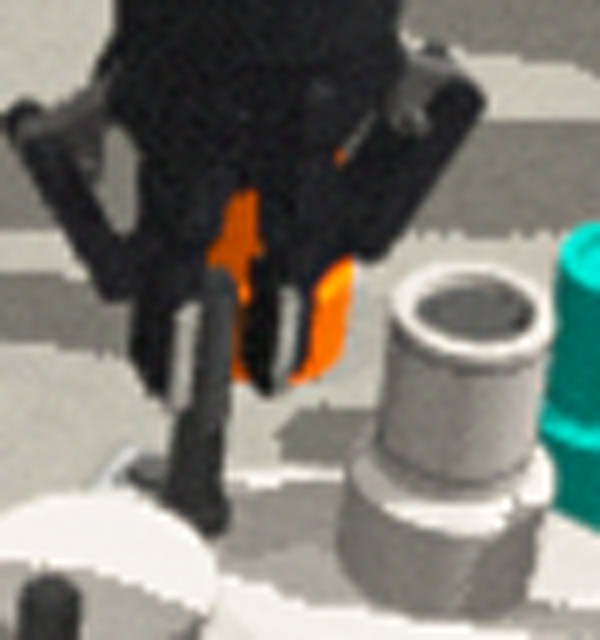

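View pics/s5.png

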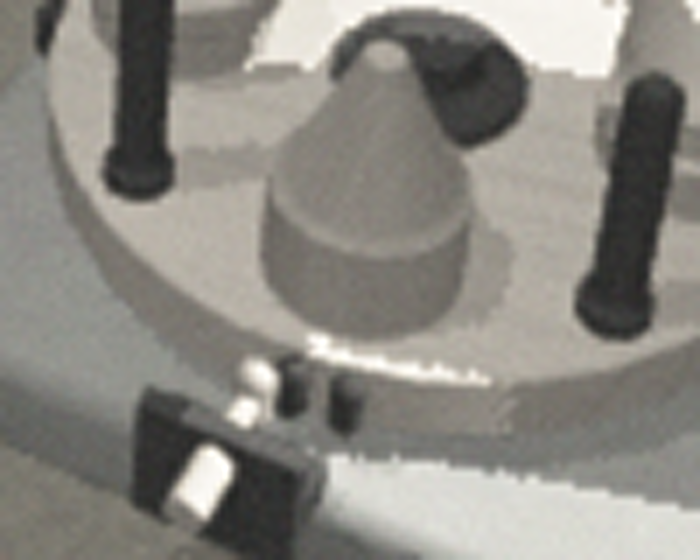

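Request:
{"name": "drive_tool", "arguments": {
  "rows": [
    {"fingers": 2.2,"dx": -0.17,"dy": 0,"dz": 0.002,"wx": 0,"wy": 0,"wz": 0},
    {"fingers": 2.2,"dx": -0.17,"dy": 0,"dz": 0.002,"wx": 0,"wy": 0,"wz": 0},
    {"fingers": 2.2,"dx": 0,"dy": 0,"dz": 0,"wx": 0,"wy": 0,"wz": 0}
  ]
}}

```text
clock: 9.6
tool_pos: [0.5332, -0.0532, 0.1355]
tool_rot: [0.668, -0.227, 0.244, -0.665]
contact_force: [22.7, -17.2, -21.8]
gripper_width: 0.0224
```

```bash
python3 -c "
from h import *
p,R=pose()
s=env.snapshot('scene')
save(s,'s6',(270,170,370,320),5)"
```

```text
t 9.6 pos [ 0.5332 -0.0532  0.1355] psi -38.89 down [ 0.021 -0.013 -1.   ] F [ 22.7 -17.2 -21.8] T [-2.28 -2.92  0.01] w 0.0224 j [-0.22  0.29  1.77 -0.01  1.06  0.46]
```

View pics/s6.png

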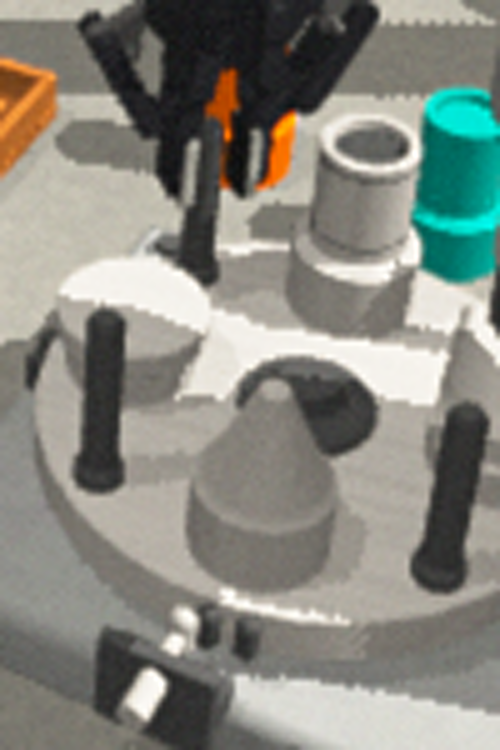

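```bash
python3 -c "
from h import *
s=env.snapshot('top')
save(s,'t1',(110,125,230,245),6)"
```

```text
(no output)
```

View pics/t1.png

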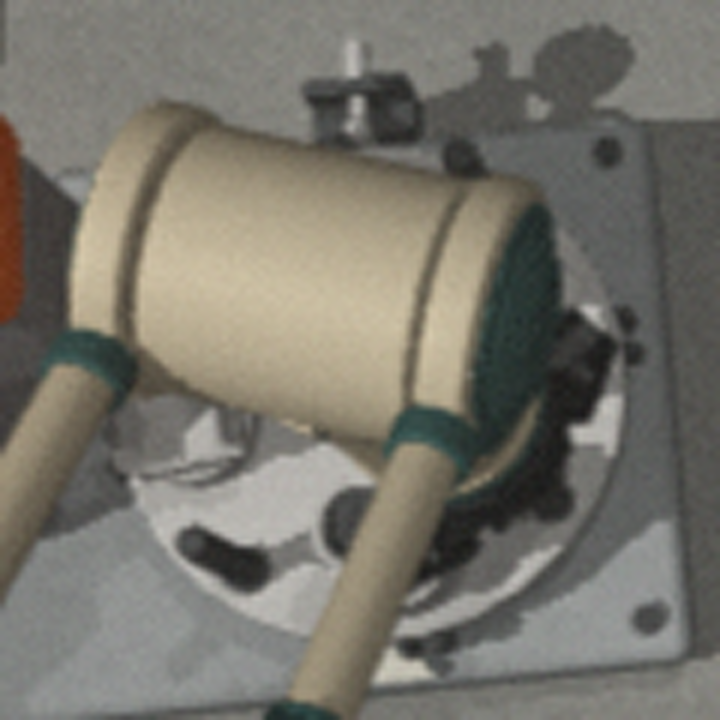

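Request:
{"name": "drive_tool", "arguments": {
  "rows": [
    {"fingers": 2.2,"dx": -0.2,"dy": 0,"dz": 0.0,"wx": 0,"wy": 0,"wz": 0},
    {"fingers": 2.2,"dx": -0.2,"dy": 0,"dz": 0.0,"wx": 0,"wy": 0,"wz": 0},
    {"fingers": 2.2,"dx": 0,"dy": 0,"dz": 0,"wx": 0,"wy": 0,"wz": 0}
  ]
}}

```text
clock: 10.07
tool_pos: [0.5271, -0.0498, 0.1353]
tool_rot: [0.668, -0.23, 0.242, -0.665]
contact_force: [3.4, -6.3, -2.0]
gripper_width: 0.0222
```

```bash
python3 -c "
from h import *
p,R=pose()
a,b=handles()"
```

```text
t 10.07 pos [ 0.5271 -0.0498  0.1353] psi -38.94 down [ 0.014 -0.01  -1.   ] F [ 3.4 -6.3 -2. ] T [-0.84 -0.47 -0.  ] w 0.0222 j [-0.22  0.29  1.78 -0.01  1.06  0.46]
top 35 [189. 153.] [ 0.666  -0.0304  0.163 ] ang -37.3 r 0.0986
top 127 [165. 212.] [0.5092 0.0233 0.1636] ang -175.6 r 0.0785
top 38 [141. 214.] [0.5041 0.0855 0.1632] ang 146.0 r 0.1006
scene 165 [317. 197.] [ 0.526  -0.0427  0.1634] ang -130.5 r 0.0947
scene 319 [348. 203.] [0.509  0.0208 0.1638] ang -173.8 r 0.0789
scene 73 [288. 233.] [ 0.6682 -0.0312  0.1618] ang -36.9 r 0.1009
scene 76 [319. 249.] [0.6691 0.0393 0.1572] ang 7.0 r 0.0822
scene 85 [357. 257.] [0.6518 0.1084 0.1623] ang 50.9 r 0.102
```

Request:
{"name": "drive_tool", "arguments": {
  "rows": [
    {"fingers": 2.2,"dx": -0.2,"dy": 0,"dz": 0.0,"wx": 0,"wy": 0,"wz": 0},
    {"fingers": 2.2,"dx": 0,"dy": 0,"dz": 0,"wx": 0,"wy": 0,"wz": 0},
    {"fingers": 4,"dx": 0,"dy": 0,"dz": 0,"wx": 0,"wy": 0,"wz": 0},
    {"fingers": 4,"dx": 0,"dy": 0,"dz": 0,"wx": 0,"wy": 0,"wz": 0},
    {"fingers": 4,"dx": 0,"dy": 0,"dz": 0,"wx": 0,"wy": 0,"wz": 0}
  ]
}}

```text
clock: 10.8
tool_pos: [0.5172, -0.0422, 0.1353]
tool_rot: [-0.667, 0.236, -0.235, 0.667]
contact_force: [0.7, 0.2, -0.3]
gripper_width: 0.0401
```

```bash
python3 -c "
from h import *
p,R=pose()
a,b=handles()
save(b,'s7',(270,170,370,320),5)"
```

```text
t 10.8 pos [ 0.5172 -0.0422  0.1353] psi -38.9 down [-0.001  0.    -1.   ] F [ 0.7  0.2 -0.3] T [0.06 0.   0.03] w 0.0401 j [-0.22  0.28  1.79  0.    1.08  0.46]
top 27 [164. 153.] [0.6662 0.0353 0.1582] ang 4.3 r 0.079
top 36 [191. 154.] [ 0.6627 -0.0359  0.1633] ang -41.0 r 0.0995
top 122 [162. 213.] [0.5058 0.0298 0.1634] ang 179.7 r 0.0817
top 40 [138. 212.] [0.5084 0.0918 0.1628] ang 141.7 r 0.1008
scene 65 [331. 194.] [ 0.5027 -0.0255  0.1637] ang -147.1 r 0.1009
scene 103 [313. 198.] [ 0.5328 -0.0493  0.1626] ang -124.8 r 0.0958
scene 323 [348. 203.] [0.5083 0.0218 0.1638] ang -174.6 r 0.0796
scene 70 [288. 232.] [ 0.6668 -0.0327  0.1625] ang -38.0 r 0.1006
scene 77 [319. 249.] [0.6692 0.038  0.157 ] ang 6.1 r 0.0822
scene 86 [356. 257.] [0.6529 0.1071 0.1631] ang 49.9 r 0.1017
```

View pics/s7.png

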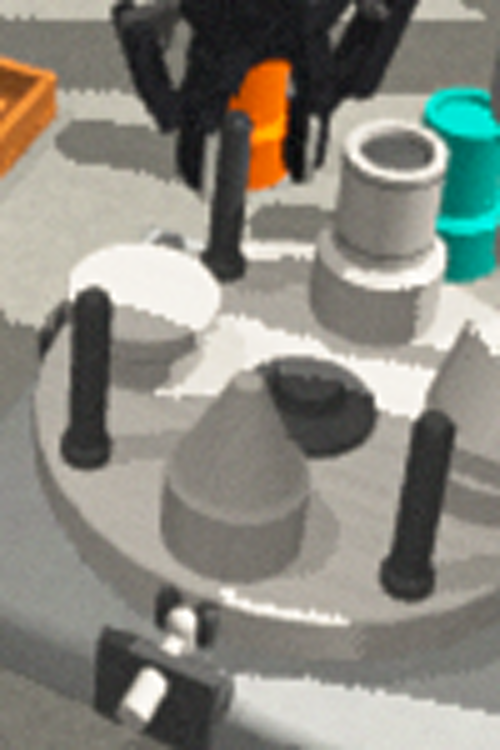

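Request:
{"name": "drive_tool", "arguments": {
  "rows": [
    {"fingers": 4,"dx": 0.3,"dy": 0,"dz": 0,"wx": 0,"wy": 0,"wz": 0},
    {"fingers": 4,"dx": 0,"dy": -2,"dz": 0,"wx": 0,"wy": 0,"wz": 0},
    {"fingers": 4,"dx": 0,"dy": -3,"dz": 0,"wx": 0,"wy": 0,"wz": 0},
    {"fingers": 4,"dx": 0,"dy": -3,"dz": 0,"wx": 0,"wy": 0,"wz": 0},
    {"fingers": 4,"dx": 0,"dy": -3,"dz": 0,"wx": 0,"wy": 0,"wz": 0},
    {"fingers": 6.4,"dx": 0,"dy": 0,"dz": 0,"wx": 0,"wy": 0.176,"wz": 0},
    {"fingers": 6.4,"dx": 0,"dy": 0,"dz": 0,"wx": 0,"wy": 0.176,"wz": 0},
    {"fingers": 6.4,"dx": 0,"dy": 0,"dz": 0,"wx": 0,"wy": 0.176,"wz": 0},
    {"fingers": 6.4,"dx": 0,"dy": 0,"dz": 0,"wx": 0,"wy": 0.176,"wz": 0},
    {"fingers": 6.4,"dx": 0,"dy": 0,"dz": 0,"wx": 0,"wy": 0.176,"wz": 0},
    {"fingers": 6.4,"dx": 0,"dy": 0,"dz": 0,"wx": 0,"wy": 0.176,"wz": 0},
    {"fingers": 6.4,"dx": 0,"dy": 0,"dz": 0,"wx": 0,"wy": 0.176,"wz": 0},
    {"fingers": 6.4,"dx": 0,"dy": 0,"dz": 0,"wx": 0,"wy": 0.176,"wz": 0},
    {"fingers": 6.4,"dx": 0,"dy": 0,"dz": 0,"wx": 0,"wy": 0.176,"wz": 0},
    {"fingers": 6.4,"dx": 0,"dy": 0,"dz": 0,"wx": 0,"wy": 0.176,"wz": 0},
    {"fingers": 6.4,"dx": 0,"dy": 0,"dz": 0,"wx": 0,"wy": 0.176,"wz": 0},
    {"fingers": 6.4,"dx": 0,"dy": 0,"dz": 0,"wx": 0,"wy": 0,"wz": 0}
  ]
}}

```text
clock: 13.02
tool_pos: [0.5202, -0.0446, 0.2453]
tool_rot: [0.185, -0.683, 0.683, -0.185]
contact_force: [-0.3, -0.4, 0.1]
gripper_width: 0.0639
```

```bash
cat >> h.py <<'E'
def ring(s,c=(.508,.0207),zt=.166):
    P=cloud(s); z=P[...,2]
    m=(abs(z-zt)<.004)&(np.hypot(P[...,0]-c[0],P[...,1]-c[1])<.035)
    (q,r)=cv2.minEnclosingCircle(P[m][:,:2].astype(np.float32)); p=P[m].mean(0)
    # LSQ fit with known inner 0?/outer r
    print("ring",m.sum(),"enc",np.round(q,4),round(r,4),"mean",p.round(4)); return q
E
python3 -c "
from h import *
a,b=handles(); ring(a); ring(b)
save(a,'t8',(110,125,230,245),6); save(b,'s8',(270,160,400,310),5)
need([.508,.0207,.145])"
```

```text
top 24 [192. 154.] [ 0.663  -0.0384  0.1626] ang -41.9 r 0.1014
top 10 [196. 207.] [ 0.5228 -0.0545  0.1625] ang -127.7 r 0.1059
top 41 [138. 212.] [0.5084 0.0908 0.1631] ang 142.1 r 0.1002
top 138 [169. 215.] [0.5011 0.0129 0.163 ] ang -169.3 r 0.0879
scene 57 [317. 196.] [ 0.5259 -0.0466  0.1624] ang -129.0 r 0.0977
scene 326 [348. 203.] [0.5087 0.022  0.1637] ang -174.7 r 0.0791
scene 70 [288. 232.] [ 0.6665 -0.0327  0.1622] ang -38.1 r 0.1004
scene 77 [319. 249.] [0.6696 0.0382 0.1576] ang 6.2 r 0.0826
scene 85 [356. 257.] [0.6532 0.1072 0.1621] ang 49.8 r 0.1019
ring 75 enc [0.5    0.0133] 0.0191 mean [0.4998 0.0116 0.1645]
ring 163 enc [0.508  0.0215] 0.0238 mean [0.509  0.0221 0.1649]
t 13.12 pos [ 0.5202 -0.0446  0.2453] psi -149.68 down [ 0. -0. -1.] F [ 0.5 -0.5 -1.3] T [-0.02 -0.05  0.  ] w 0.0644 j [-0.22  0.19  1.61 -0.    1.34  2.39]
dx,dy,dz cm [-2.24 10.03 -6.26]
```

View pics/s8.png

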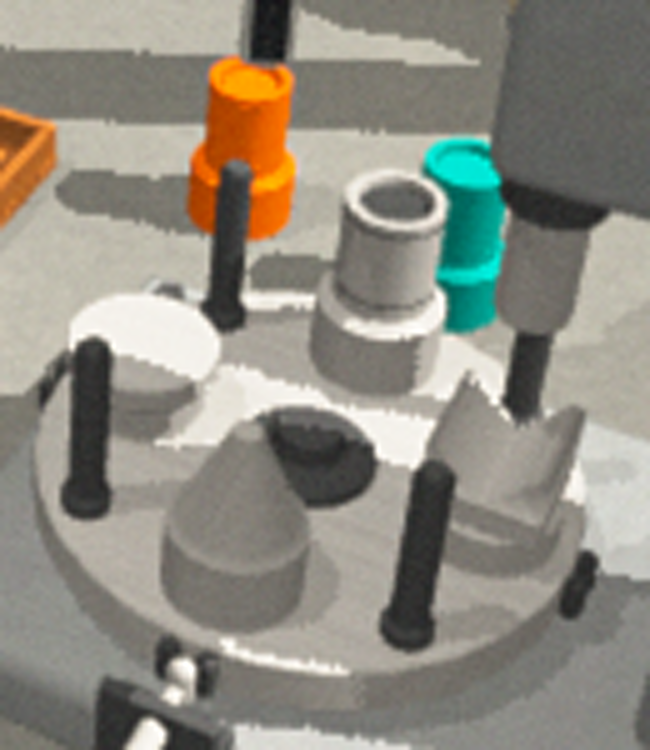

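View pics/t8.png

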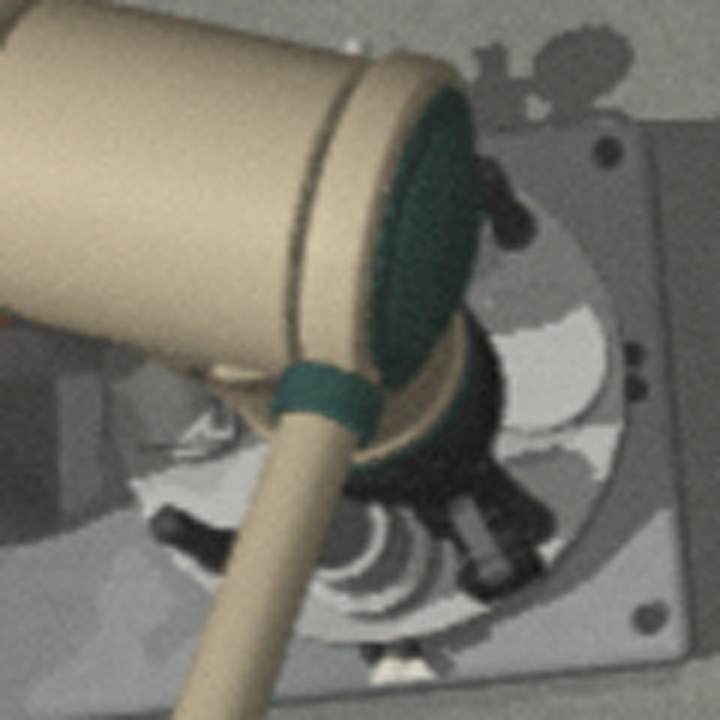

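```bash
python3 -c "
from h import *
s=env.snapshot('top'); P=cloud(s); z=P[...,2]
for (a,b) in [(200,130),(180,145),(150,150),(120,145),(160,170),(100,150),(60,150),(80,160)]: print((a,b),P[b,a].round(3))
save(s,'t9',None,1.5); s=env.snapshot('scene'); save(s,'s9',None,1.5)"
```

```text
(200, 130) [ 0.79  -0.033 -0.   ]
(180, 145) [ 0.527 -0.104  0.629]
(150, 150) [ 0.517 -0.066  0.636]
(120, 145) [ 0.523 -0.027  0.638]
(160, 170) [ 0.49  -0.081  0.634]
(100, 150) [ 0.516 -0.001  0.638]
(60, 150) [0.591 0.175 0.405]
(80, 160) [0.572 0.135 0.404]
```

View pics/s9.png

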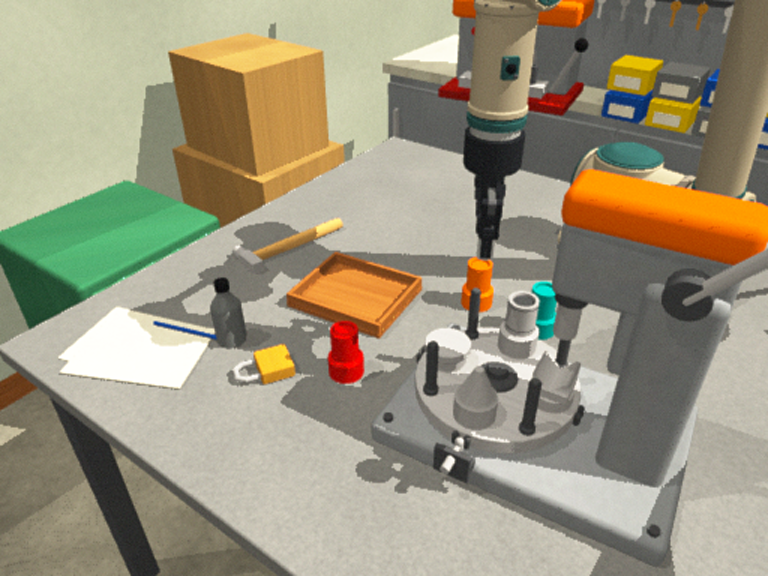

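View pics/t9.png

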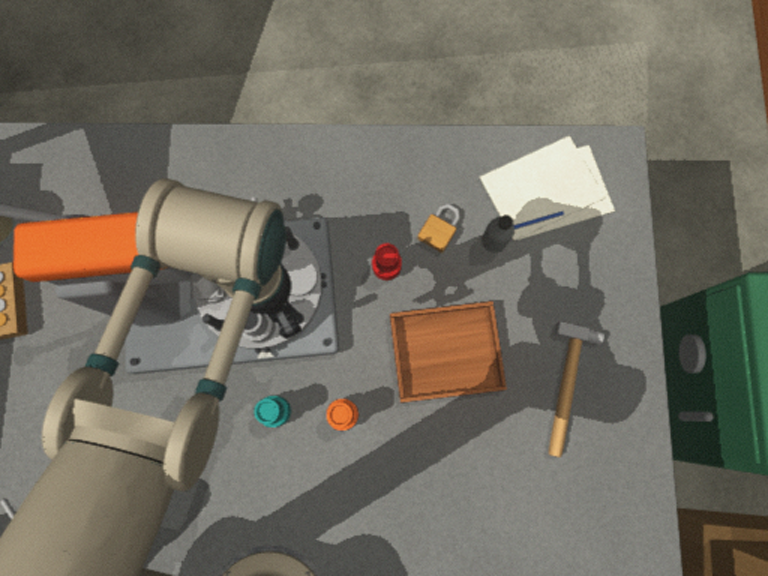

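Request:
{"name": "drive_tool", "arguments": {
  "rows": [
    {"fingers": 6.4,"dx": -0.56,"dy": 0,"dz": -1.57,"wx": 0,"wy": 0,"wz": 0},
    {"fingers": 6.4,"dx": -0.56,"dy": 0,"dz": -1.57,"wx": 0,"wy": 0,"wz": 0},
    {"fingers": 6.4,"dx": -0.56,"dy": 0,"dz": -1.57,"wx": 0,"wy": 0,"wz": 0},
    {"fingers": 6.4,"dx": -0.56,"dy": 0,"dz": -1.57,"wx": 0,"wy": 0,"wz": 0},
    {"fingers": 6.4,"dx": 0,"dy": 0,"dz": 0,"wx": 0,"wy": 0,"wz": 0},
    {"fingers": 6.4,"dx": 0,"dy": 2,"dz": 0,"wx": 0,"wy": 0,"wz": 0},
    {"fingers": 6.4,"dx": 0,"dy": 2,"dz": 0,"wx": 0,"wy": 0,"wz": 0},
    {"fingers": 6.4,"dx": 0,"dy": 2,"dz": 0,"wx": 0,"wy": 0,"wz": 0},
    {"fingers": 6.4,"dx": 0,"dy": 2,"dz": 0,"wx": 0,"wy": 0,"wz": 0},
    {"fingers": 6.4,"dx": 0,"dy": 2,"dz": 0,"wx": 0,"wy": 0,"wz": 0},
    {"fingers": 6.4,"dx": 0,"dy": 1,"dz": 0,"wx": 0,"wy": 0,"wz": 0},
    {"fingers": 6.4,"dx": 0,"dy": 0,"dz": 0,"wx": 0,"wy": 0,"wz": 0}
  ]
}}

```text
clock: 14.72
tool_pos: [0.5077, 0.0208, 0.1348]
tool_rot: [-0.184, 0.683, -0.683, 0.184]
contact_force: [-0.8, 0.2, 1.0]
gripper_width: 0.0643
```

```bash
python3 -c "
from h import *
need([.508,.021,.135])
s=env.snapshot('scene'); ring(s); save(s,'s10',(290,120,440,270),5)"
```

```text
t 14.72 pos [0.5077 0.0208 0.1348] psi -149.83 down [-0.001 -0.    -1.   ] F [-0.8  0.2  1. ] T [0.01 0.01 0.01] w 0.0643 j [-0.1   0.26  1.81 -0.    1.07  2.52]
dx,dy,dz cm [-0.03 -0.02 -0.  ]
ring 47 enc [0.5043 0.0116] 0.0262 mean [0.5149 0.0085 0.165 ]
```

View pics/s10.png

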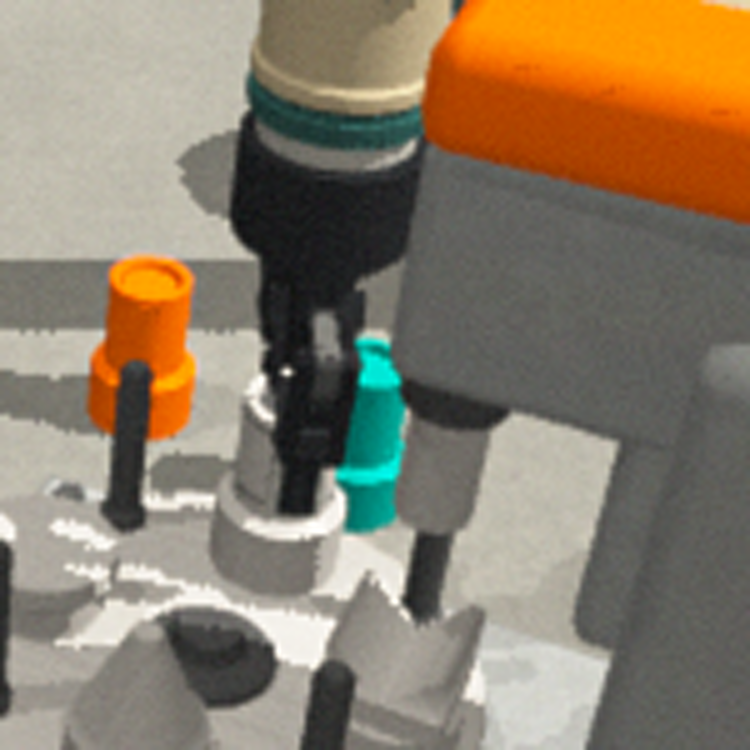

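Request:
{"name": "drive_tool", "arguments": {
  "rows": [
    {"fingers": 4.2,"dx": 0,"dy": 0,"dz": 0,"wx": 0,"wy": 0,"wz": 0},
    {"fingers": 4.0,"dx": 0,"dy": 0,"dz": 0,"wx": 0,"wy": 0,"wz": 0},
    {"fingers": 4.0,"dx": 0,"dy": 0,"dz": 0,"wx": 0,"wy": 0,"wz": 0},
    {"fingers": 4.0,"dx": 0,"dy": 0,"dz": 0,"wx": 0,"wy": 0,"wz": 0},
    {"fingers": 4.0,"dx": 0,"dy": 0,"dz": 0,"wx": 0,"wy": 0,"wz": 0}
  ],
  "squeeze": 60
}}

```text
clock: 15.4
tool_pos: [0.5081, 0.0206, 0.1363]
tool_rot: [0.184, -0.682, 0.683, -0.184]
contact_force: [-2.7, -1.2, 5.1]
gripper_width: 0.043
```

```bash
python3 -c "
from h import *
pose()"
```

```text
t 15.4 pos [0.5081 0.0206 0.1363] psi -149.82 down [ 0.001 -0.001 -1.   ] F [-2.7 -1.2  5.1] T [-0.17  0.27  0.04] w 0.043 j [-0.1   0.26  1.81 -0.    1.07  2.52]
```

Request:
{"name": "drive_tool", "arguments": {
  "rows": [
    {"fingers": 4.0,"dx": 0,"dy": -0.02,"dz": 0,"wx": 0,"wy": -0.07,"wz": 0},
    {"fingers": 4.0,"dx": 0,"dy": -0.04,"dz": 0,"wx": 0,"wy": -0.14,"wz": 0},
    {"fingers": 4.0,"dx": 0,"dy": -0.04,"dz": 0,"wx": 0,"wy": -0.14,"wz": 0},
    {"fingers": 4.0,"dx": 0,"dy": -0.04,"dz": 0,"wx": 0,"wy": -0.14,"wz": 0},
    {"fingers": 4.0,"dx": 0,"dy": -0.02,"dz": 0,"wx": 0,"wy": -0.07,"wz": 0}
  ]
}}

```text
clock: 16.02
tool_pos: [0.5087, 0.0207, 0.1372]
tool_rot: [0.366, -0.604, 0.605, -0.367]
contact_force: [-0.6, -1.1, 0.8]
gripper_width: 0.0432
```

```bash
python3 -c "
from h import *
pose()
s=env.snapshot('scene'); save(s,'s11',(290,120,440,320),4)"
```

```text
t 16.02 pos [0.5087 0.0207 0.1372] psi -117.61 down [ 0.002 -0.    -1.   ] F [-0.6 -1.1  0.8] T [-0.21 -0.1  -0.13] w 0.0432 j [-0.1   0.26  1.81 -0.    1.07  1.96]
```

View pics/s11.png

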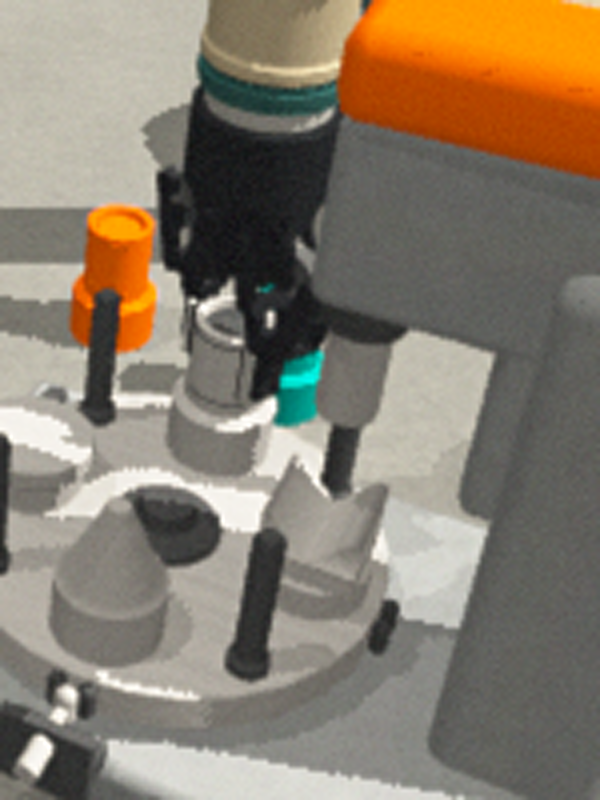

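Request:
{"name": "drive_tool", "arguments": {
  "rows": [
    {"fingers": 4.0,"dx": 0,"dy": -0.04,"dz": 0,"wx": 0,"wy": -0.14,"wz": 0},
    {"fingers": 4.0,"dx": 0,"dy": -0.05,"dz": 0,"wx": 0,"wy": -0.1745,"wz": 0},
    {"fingers": 4.0,"dx": 0,"dy": -0.05,"dz": 0,"wx": 0,"wy": -0.1745,"wz": 0},
    {"fingers": 4.0,"dx": 0,"dy": -0.05,"dz": 0,"wx": 0,"wy": -0.1745,"wz": 0},
    {"fingers": 4.0,"dx": 0,"dy": -0.05,"dz": 0,"wx": 0,"wy": -0.1745,"wz": 0},
    {"fingers": 4.0,"dx": 0,"dy": -0.05,"dz": 0,"wx": 0,"wy": -0.1745,"wz": 0},
    {"fingers": 4.0,"dx": 0,"dy": -0.05,"dz": 0,"wx": 0,"wy": -0.1745,"wz": 0},
    {"fingers": 4.0,"dx": 0,"dy": 0,"dz": 0,"wx": 0,"wy": 0,"wz": 0}
  ]
}}

```text
clock: 17.08
tool_pos: [0.5082, 0.0214, 0.1406]
tool_rot: [-0.641, 0.298, -0.298, 0.642]
contact_force: [0.4, 1.3, 2.5]
gripper_width: 0.0426
```

```bash
python3 -c "
from h import *
pose()
s=env.snapshot('scene'); save(s,'s12',(310,160,410,260),6)"
```

```text
t 17.07 pos [0.5082 0.0214 0.1406] psi -49.89 down [ 0.001  0.001 -1.   ] F [0.4 1.3 2.5] T [0.22 0.12 0.01] w 0.0426 j [-0.1   0.26  1.8   0.    1.08  0.77]
```

View pics/s12.png

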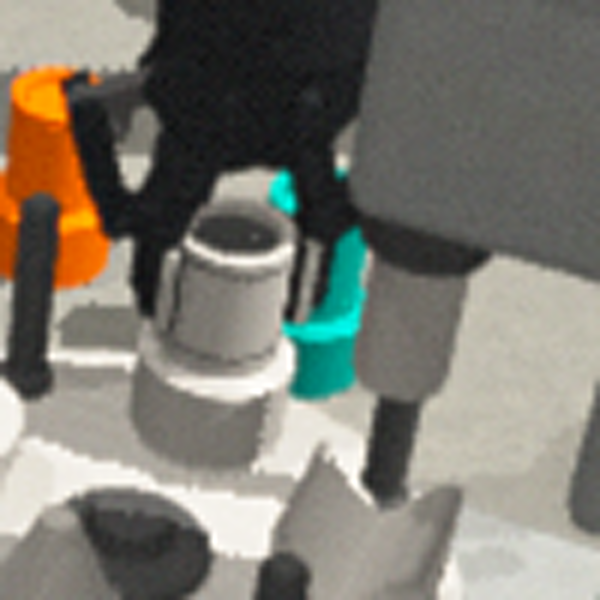

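Request:
{"name": "drive_tool", "arguments": {
  "rows": [
    {"fingers": 4.0,"dx": 0,"dy": -0.04,"dz": 0,"wx": 0,"wy": -0.14,"wz": 0},
    {"fingers": 4.0,"dx": 0,"dy": -0.05,"dz": 0,"wx": 0,"wy": -0.1745,"wz": 0},
    {"fingers": 4.0,"dx": 0,"dy": -0.05,"dz": 0,"wx": 0,"wy": -0.1745,"wz": 0},
    {"fingers": 4.0,"dx": 0,"dy": -0.05,"dz": 0,"wx": 0,"wy": -0.1745,"wz": 0},
    {"fingers": 4.0,"dx": 0,"dy": -0.05,"dz": 0,"wx": 0,"wy": -0.1745,"wz": 0},
    {"fingers": 4.0,"dx": 0,"dy": -0.05,"dz": 0,"wx": 0,"wy": -0.1745,"wz": 0},
    {"fingers": 4.0,"dx": 0,"dy": -0.05,"dz": 0,"wx": 0,"wy": -0.1745,"wz": 0},
    {"fingers": 4.0,"dx": 0,"dy": -0.05,"dz": 0,"wx": 0,"wy": -0.1745,"wz": 0},
    {"fingers": 4.0,"dx": 0,"dy": -0.05,"dz": 0,"wx": 0,"wy": -0.1745,"wz": 0},
    {"fingers": 4.0,"dx": 0,"dy": 0,"dz": 0,"wx": 0,"wy": 0,"wz": 0}
  ]
}}

```text
clock: 18.38
tool_pos: [0.5072, 0.021, 0.145]
tool_rot: [-0.668, -0.23, 0.231, 0.669]
contact_force: [-3.1, 1.2, 5.0]
gripper_width: 0.0426
```

```bash
python3 -c "
from h import *
pose()
s=env.snapshot('scene'); save(s,'s13',(310,160,410,260),6)"
```

```text
t 18.38 pos [0.5072 0.021  0.145 ] psi 38.05 down [-0.001 -0.    -1.   ] F [-3.1  1.2  5. ] T [-0.01  0.69 -0.  ] w 0.0426 j [-0.1   0.25  1.8  -0.    1.09 -0.76]
```

View pics/s13.png

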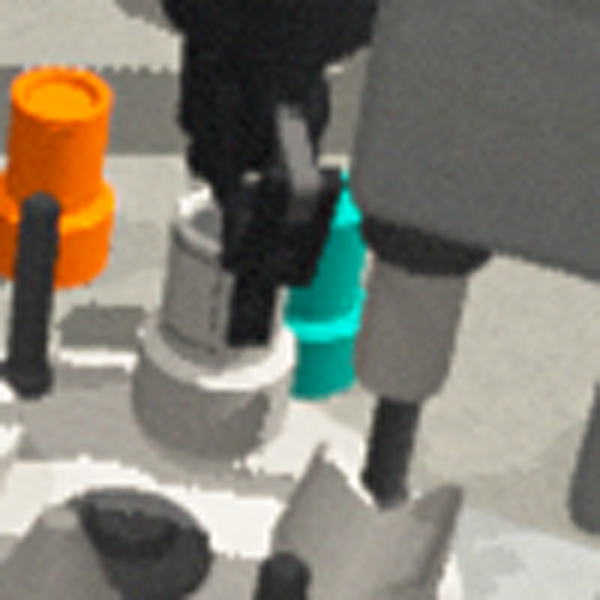

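Request:
{"name": "drive_tool", "arguments": {
  "rows": [
    {"fingers": 4.0,"dx": 0,"dy": -0.06,"dz": 0,"wx": 0,"wy": -0.14,"wz": 0},
    {"fingers": 4.0,"dx": 0,"dy": -0.07,"dz": 0,"wx": 0,"wy": -0.1745,"wz": 0},
    {"fingers": 4.0,"dx": 0,"dy": -0.07,"dz": 0,"wx": 0,"wy": -0.1745,"wz": 0},
    {"fingers": 4.0,"dx": 0,"dy": -0.06,"dz": 0,"wx": 0,"wy": -0.1745,"wz": 0},
    {"fingers": 4.0,"dx": 0,"dy": 0,"dz": 0,"wx": 0,"wy": 0,"wz": 0},
    {"fingers": 4.0,"dx": 0,"dy": -0.15,"dz": 0,"wx": 0,"wy": 0,"wz": 0},
    {"fingers": 4.0,"dx": 0,"dy": 0,"dz": 0,"wx": 0,"wy": 0,"wz": 0}
  ]
}}

```text
clock: 19.3
tool_pos: [0.5072, 0.021, 0.1475]
tool_rot: [-0.556, -0.436, 0.437, 0.557]
contact_force: [-1.0, -0.9, -8.2]
gripper_width: 0.0428
```

```bash
python3 -c "
from h import *
pose()"
```

```text
t 19.3 pos [0.5072 0.021  0.1475] psi 76.16 down [-0.002  0.    -1.   ] F [-1.  -0.9 -8.2] T [-0.23  0.28  0.02] w 0.0428 j [-0.1   0.25  1.79 -0.    1.1  -1.42]
```

Request:
{"name": "drive_tool", "arguments": {
  "rows": [
    {"fingers": 4.0,"dx": 0,"dy": -0.15,"dz": 0,"wx": 0,"wy": 0,"wz": 0},
    {"fingers": 4.0,"dx": 0,"dy": 0,"dz": 0,"wx": 0,"wy": 0,"wz": 0}
  ]
}}

```text
clock: 19.55
tool_pos: [0.5072, 0.0211, 0.1496]
tool_rot: [-0.556, -0.436, 0.437, 0.557]
contact_force: [-2.2, -0.8, -9.7]
gripper_width: 0.0427
```

```bash
python3 -c "
from h import *
pose()"
```

```text
t 19.55 pos [0.5072 0.0211 0.1496] psi 76.25 down [-0.002  0.    -1.   ] F [-2.2 -0.8 -9.7] T [-0.12  0.43 -0.04] w 0.0427 j [-0.1   0.25  1.79  0.    1.1  -1.43]
```

Request:
{"name": "drive_tool", "arguments": {
  "rows": [
    {"fingers": 4.0,"dx": 0,"dy": -0.05,"dz": 0,"wx": 0,"wy": -0.15,"wz": 0},
    {"fingers": 4.0,"dx": 0,"dy": -0.05,"dz": 0,"wx": 0,"wy": -0.15,"wz": 0},
    {"fingers": 4.0,"dx": 0,"dy": -0.05,"dz": 0,"wx": 0,"wy": -0.15,"wz": 0},
    {"fingers": 4.0,"dx": 0,"dy": -0.1,"dz": 0,"wx": 0,"wy": 0,"wz": 0},
    {"fingers": 4.0,"dx": 0,"dy": -0.1,"dz": 0,"wx": 0,"wy": 0,"wz": 0},
    {"fingers": 4.0,"dx": 0,"dy": 0,"dz": 0,"wx": 0,"wy": 0,"wz": 0}
  ]
}}

```text
clock: 20.3
tool_pos: [0.5078, 0.0208, 0.1538]
tool_rot: [-0.445, -0.549, 0.55, 0.445]
contact_force: [-2.2, -1.7, -9.5]
gripper_width: 0.0428
```

```bash
python3 -c "
from h import *
pose()"
```

```text
t 20.3 pos [0.5078 0.0208 0.1538] psi 102.01 down [-0. -0. -1.] F [-2.2 -1.7 -9.5] T [-0.48  0.47  0.03] w 0.0428 j [-0.1   0.24  1.78 -0.    1.11 -1.88]
```

Request:
{"name": "drive_tool", "arguments": {
  "rows": [
    {"fingers": 4.0,"dx": 0,"dy": -0.15,"dz": 0,"wx": 0,"wy": 0,"wz": 0},
    {"fingers": 4.0,"dx": 0,"dy": -0.15,"dz": 0,"wx": 0,"wy": 0,"wz": 0},
    {"fingers": 4.0,"dx": 0,"dy": -0.2,"dz": 0,"wx": 0,"wy": 0,"wz": 0},
    {"fingers": 4.0,"dx": 0,"dy": 0,"dz": 0,"wx": 0,"wy": 0,"wz": 0}
  ]
}}

```text
clock: 20.8
tool_pos: [0.5078, 0.0213, 0.159]
tool_rot: [0.445, 0.55, -0.55, -0.445]
contact_force: [-3.1, -0.8, -6.9]
gripper_width: 0.0427
```

```bash
python3 -c "
from h import *
pose()
s=env.snapshot('scene'); save(s,'s14',(290,120,440,320),4)"
```

```text
t 20.8 pos [0.5078 0.0213 0.159 ] psi 102.06 down [-0.     0.001 -1.   ] F [-3.1 -0.8 -6.9] T [-0.06  0.66 -0.05] w 0.0427 j [-0.1   0.24  1.78  0.    1.13 -1.88]
```

View pics/s14.png

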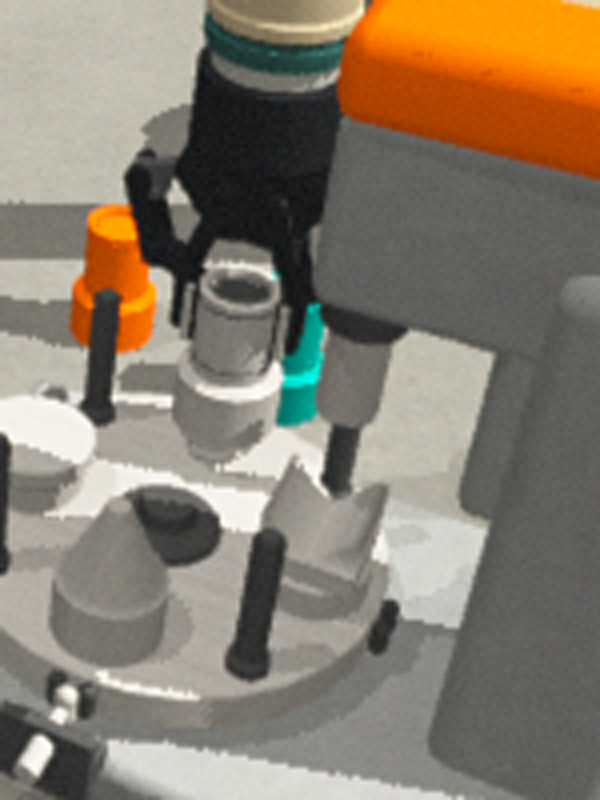

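Request:
{"name": "drive_tool", "arguments": {
  "rows": [
    {"fingers": 4.0,"dx": 0,"dy": -0.4,"dz": 0,"wx": 0,"wy": 0,"wz": 0},
    {"fingers": 4.0,"dx": 0,"dy": -0.8,"dz": 0,"wx": 0,"wy": 0,"wz": 0},
    {"fingers": 4.0,"dx": 0,"dy": -1.5,"dz": 0,"wx": 0,"wy": 0,"wz": 0},
    {"fingers": 4.0,"dx": 0,"dy": -2,"dz": 0,"wx": 0,"wy": 0,"wz": 0},
    {"fingers": 4.0,"dx": 0,"dy": -2,"dz": 0,"wx": 0,"wy": 0,"wz": 0},
    {"fingers": 4.0,"dx": 0,"dy": -1.5,"dz": 0,"wx": 0,"wy": 0,"wz": 0},
    {"fingers": 4.0,"dx": 0,"dy": -0.8,"dz": 0,"wx": 0,"wy": 0,"wz": 0},
    {"fingers": 4.0,"dx": 0,"dy": 0,"dz": 0,"wx": 0,"wy": 0,"wz": 0}
  ]
}}

```text
clock: 21.85
tool_pos: [0.5083, 0.021, 0.2493]
tool_rot: [0.445, 0.55, -0.55, -0.444]
contact_force: [0.3, 0.4, -9.0]
gripper_width: 0.0428
```

```bash
python3 -c "
from h import *
need([.471,-.325,.25])
s=env.snapshot('scene'); save(s,'s15',(270,100,440,320),3.4)"
```

```text
t 21.85 pos [0.5083 0.021  0.2493] psi 102.07 down [ 0.001 -0.    -1.   ] F [ 0.3  0.4 -9. ] T [-0.01  0.05  0.01] w 0.0428 j [-0.1   0.17  1.63 -0.    1.34 -1.88]
dx,dy,dz cm [-33.05  -0.06  10.88]
```

View pics/s15.png

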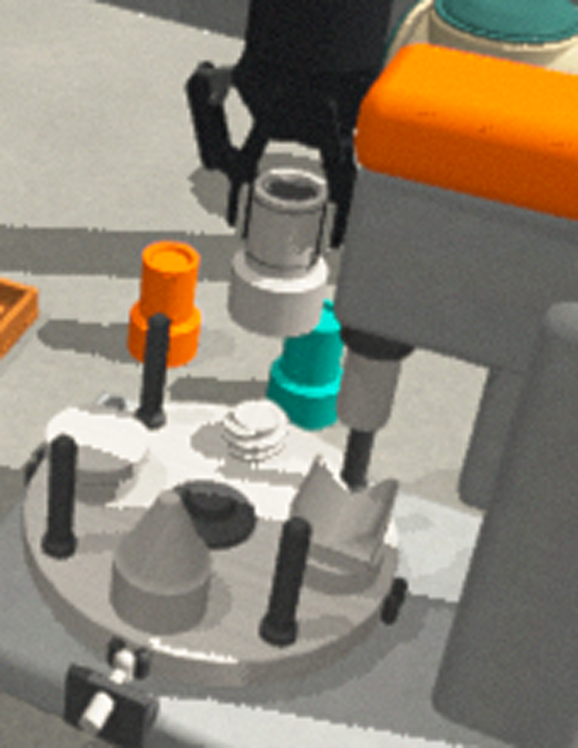

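Request:
{"name": "drive_tool", "arguments": {
  "rows": [
    {"fingers": 4.0,"dx": 0,"dy": 0,"dz": 0,"wx": 0,"wy": 0.08,"wz": 0},
    {"fingers": 4.0,"dx": 0,"dy": 0,"dz": 0,"wx": 0,"wy": 0.17,"wz": 0},
    {"fingers": 4.0,"dx": 0,"dy": 0,"dz": 0,"wx": 0,"wy": 0.17,"wz": 0},
    {"fingers": 4.0,"dx": 0,"dy": 0,"dz": 0,"wx": 0,"wy": 0.17,"wz": 0},
    {"fingers": 4.0,"dx": 0,"dy": 0,"dz": 0,"wx": 0,"wy": 0.17,"wz": 0},
    {"fingers": 4.0,"dx": 0,"dy": 0,"dz": 0,"wx": 0,"wy": 0.17,"wz": 0},
    {"fingers": 4.0,"dx": 0,"dy": 0,"dz": 0,"wx": 0,"wy": 0.17,"wz": 0},
    {"fingers": 4.0,"dx": 0,"dy": 0,"dz": 0,"wx": 0,"wy": 0.08,"wz": 0},
    {"fingers": 4.0,"dx": 0,"dy": 0,"dz": 0,"wx": 0,"wy": 0,"wz": 0}
  ]
}}

```text
clock: 23.02
tool_pos: [0.5074, 0.021, 0.2478]
tool_rot: [-0.675, -0.209, 0.21, 0.676]
contact_force: [1.0, -0.1, -8.4]
gripper_width: 0.0429
```

```bash
python3 -c "
from h import *
need([.471,-.325,.25])"
```

```text
t 23.02 pos [0.5074 0.021  0.2478] psi 34.52 down [-0.002  0.    -1.   ] F [ 1.  -0.1 -8.4] T [0.06 0.   0.02] w 0.0429 j [-0.1   0.17  1.63 -0.    1.34 -0.7 ]
dx,dy,dz cm [-22.61  -0.22 -26.45]
```

Request:
{"name": "drive_tool", "arguments": {
  "rows": [
    {"fingers": 4.0,"dx": -0.8,"dy": 0,"dz": -0.95,"wx": 0,"wy": 0,"wz": 0},
    {"fingers": 4.0,"dx": -1.6,"dy": 0,"dz": -1.9,"wx": 0,"wy": 0,"wz": 0},
    {"fingers": 4.0,"dx": -1.6,"dy": 0,"dz": -1.9,"wx": 0,"wy": 0,"wz": 0},
    {"fingers": 4.0,"dx": -1.6,"dy": 0,"dz": -1.9,"wx": 0,"wy": 0,"wz": 0},
    {"fingers": 4.0,"dx": -1.6,"dy": 0,"dz": -1.9,"wx": 0,"wy": 0,"wz": 0},
    {"fingers": 4.0,"dx": -1.6,"dy": 0,"dz": -1.9,"wx": 0,"wy": 0,"wz": 0},
    {"fingers": 4.0,"dx": -1.6,"dy": 0,"dz": -1.9,"wx": 0,"wy": 0,"wz": 0},
    {"fingers": 4.0,"dx": -1.6,"dy": 0,"dz": -1.9,"wx": 0,"wy": 0,"wz": 0},
    {"fingers": 4.0,"dx": -1.6,"dy": 0,"dz": -1.9,"wx": 0,"wy": 0,"wz": 0},
    {"fingers": 4.0,"dx": -1.6,"dy": 0,"dz": -1.9,"wx": 0,"wy": 0,"wz": 0},
    {"fingers": 4.0,"dx": -1.6,"dy": 0,"dz": -1.9,"wx": 0,"wy": 0,"wz": 0},
    {"fingers": 4.0,"dx": -1.6,"dy": 0,"dz": -1.9,"wx": 0,"wy": 0,"wz": 0},
    {"fingers": 4.0,"dx": -1.6,"dy": 0,"dz": -1.9,"wx": 0,"wy": 0,"wz": 0},
    {"fingers": 4.0,"dx": -1.6,"dy": 0,"dz": -1.9,"wx": 0,"wy": 0,"wz": 0},
    {"fingers": 4.0,"dx": -0.8,"dy": 0,"dz": -0.95,"wx": 0,"wy": 0,"wz": 0},
    {"fingers": 4.0,"dx": 0,"dy": 0,"dz": 0,"wx": 0,"wy": 0,"wz": 0},
    {"fingers": 4.0,"dx": 0,"dy": 0,"dz": 0,"wx": 0,"wy": 0,"wz": 0}
  ]
}}

```text
clock: 25.15
tool_pos: [0.4737, -0.3241, 0.2487]
tool_rot: [-0.675, -0.21, 0.21, 0.676]
contact_force: [-0.1, -0.2, -8.6]
gripper_width: 0.043
```

```bash
python3 -c "
from h import *
need([.471,-.325,.072])
s=env.snapshot('scene'); save(s,'s16',(170,90,320,240),5)
P=cloud(s); p=P[...,:]
m=(np.hypot(p[...,0]-.471,p[...,1]+.325)<.06)&(p[...,2]>.12)&(p[...,2]<.30)
s2=env.snapshot('top')
# die foot: lowest points of the metal
im=s['color'].astype(int); g=m&(im.max(-1)-im.min(-1)<40)&(im.mean(-1)>60); q=p[g]; print('die pts',len(q),np.percentile(q[:,2],[0,1,5,50]).round(4))
T=s2; R=T; c=cloud(T); f=(abs(c[...,2]-.008)<.004)&(np.hypot(c[...,0]-.471,c[...,1]+.325)<.09); print('floor',np.median(c[f][:,2]),f.sum())"
```

```text
t 25.15 pos [ 0.4737 -0.3241  0.2487] psi 34.49 down [-0.     0.001 -1.   ] F [-0.1 -0.2 -8.6] T [0.06 0.01 0.02] w 0.043 j [-0.72  0.27  1.5   0.    1.38 -1.32]
dx,dy,dz cm [-0.29 17.67  0.06]
die pts 616 [0.189  0.1904 0.1936 0.2254]
floor 0.008131054146483978 1767
```

View pics/s16.png

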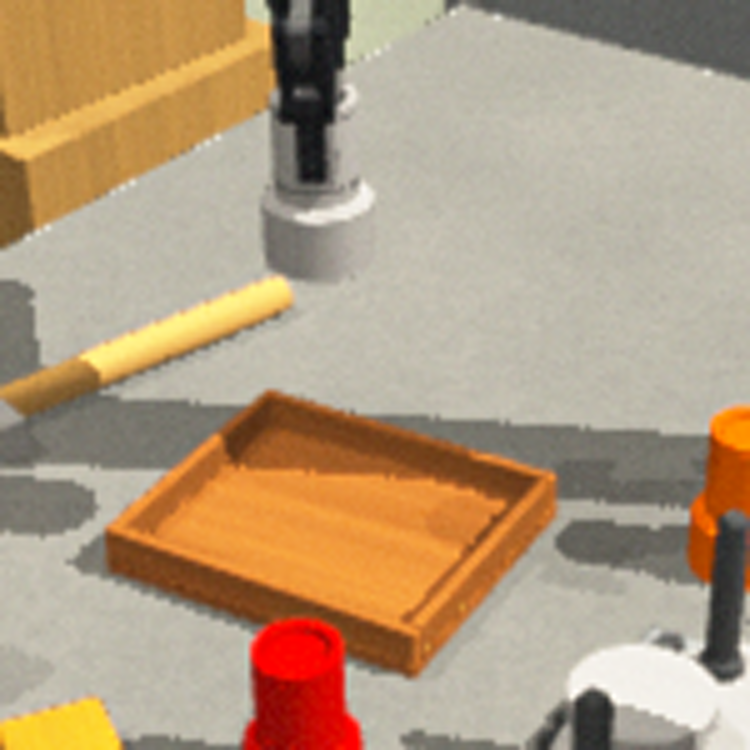

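Request:
{"name": "drive_tool", "arguments": {
  "rows": [
    {"fingers": 4.0,"dx": -0.29,"dy": 1,"dz": 0,"wx": 0,"wy": 0,"wz": 0},
    {"fingers": 4.0,"dx": 0,"dy": 2.5,"dz": 0,"wx": 0,"wy": 0,"wz": 0},
    {"fingers": 4.0,"dx": 0,"dy": 3,"dz": 0,"wx": 0,"wy": 0,"wz": 0},
    {"fingers": 4.0,"dx": 0,"dy": 3,"dz": 0,"wx": 0,"wy": 0,"wz": 0},
    {"fingers": 4.0,"dx": 0,"dy": 3,"dz": 0,"wx": 0,"wy": 0,"wz": 0},
    {"fingers": 4.0,"dx": 0,"dy": 2.5,"dz": 0,"wx": 0,"wy": 0,"wz": 0},
    {"fingers": 4.0,"dx": 0,"dy": 1.5,"dz": 0,"wx": 0,"wy": 0,"wz": 0},
    {"fingers": 4.0,"dx": 0,"dy": 0.7,"dz": 0,"wx": 0,"wy": 0,"wz": 0},
    {"fingers": 4.0,"dx": 0,"dy": 0,"dz": 0,"wx": 0,"wy": 0,"wz": 0}
  ]
}}

```text
clock: 26.38
tool_pos: [0.4716, -0.3269, 0.0769]
tool_rot: [0.675, 0.21, -0.209, -0.675]
contact_force: [-0.9, 0.0, -9.6]
gripper_width: 0.0428
```

```bash
python3 -c "
from h import *
pose()
s=env.snapshot('scene'); save(s,'s17',(170,140,300,240),5)"
```

```text
t 26.38 pos [ 0.4716 -0.3269  0.0769] psi 34.47 down [ 0. -0. -1.] F [-0.9  0.  -9.6] T [0.01 0.01 0.05] w 0.0428 j [-0.73  0.41  1.75 -0.    0.98 -1.33]
```

View pics/s17.png

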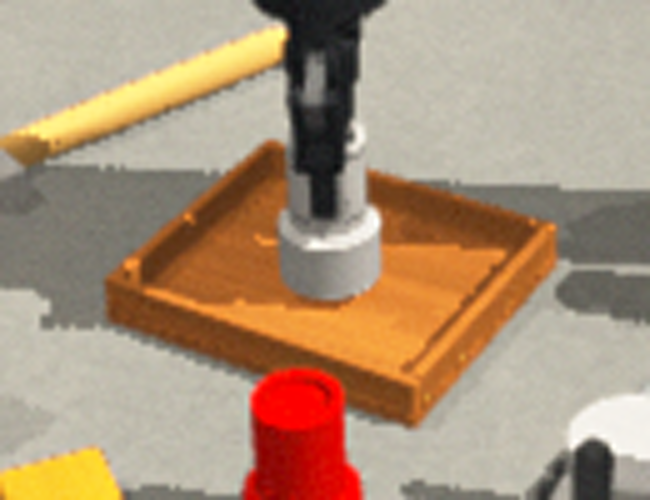

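Request:
{"name": "drive_tool", "arguments": {
  "rows": [
    {"fingers": 4.0,"dx": 0,"dy": 0.25,"dz": 0,"wx": 0,"wy": 0,"wz": 0},
    {"fingers": 4.0,"dx": 0,"dy": 0.2,"dz": 0,"wx": 0,"wy": 0,"wz": 0},
    {"fingers": 4.0,"dx": 0,"dy": 0.15,"dz": 0,"wx": 0,"wy": 0,"wz": 0},
    {"fingers": 4.0,"dx": 0,"dy": 0.1,"dz": 0,"wx": 0,"wy": 0,"wz": 0},
    {"fingers": 4.0,"dx": 0,"dy": 0,"dz": 0,"wx": 0,"wy": 0,"wz": 0}
  ]
}}

```text
clock: 27.05
tool_pos: [0.4714, -0.3267, 0.0697]
tool_rot: [-0.675, -0.209, 0.21, 0.675]
contact_force: [0.4, -0.6, -8.9]
gripper_width: 0.0429
```

Request:
{"name": "drive_tool", "arguments": {
  "rows": [
    {"fingers": 4.0,"dx": 0,"dy": 0.1,"dz": 0,"wx": 0,"wy": 0,"wz": 0},
    {"fingers": 4.0,"dx": 0,"dy": 0,"dz": 0,"wx": 0,"wy": 0,"wz": 0}
  ]
}}

```text
clock: 27.3
tool_pos: [0.4714, -0.3267, 0.0687]
tool_rot: [-0.675, -0.209, 0.209, 0.675]
contact_force: [-0.2, 0.4, -8.6]
gripper_width: 0.0424
```

Request:
{"name": "drive_tool", "arguments": {
  "rows": [
    {"fingers": 4.0,"dx": 0,"dy": 0.06,"dz": 0,"wx": 0,"wy": 0,"wz": 0},
    {"fingers": 4.0,"dx": 0,"dy": 0,"dz": 0,"wx": 0,"wy": 0,"wz": 0}
  ]
}}

```text
clock: 27.55
tool_pos: [0.4715, -0.3268, 0.0685]
tool_rot: [0.675, 0.21, -0.209, -0.675]
contact_force: [0.3, 0.6, -7.6]
gripper_width: 0.0431
```

Request:
{"name": "drive_tool", "arguments": {
  "rows": [
    {"fingers": 4.0,"dx": 0,"dy": 0.06,"dz": 0,"wx": 0,"wy": 0,"wz": 0},
    {"fingers": 4.0,"dx": 0,"dy": 0,"dz": 0,"wx": 0,"wy": 0,"wz": 0}
  ]
}}

```text
clock: 27.8
tool_pos: [0.4716, -0.3269, 0.0684]
tool_rot: [0.676, 0.21, -0.209, -0.675]
contact_force: [-2.0, 0.9, 0.3]
gripper_width: 0.0427
```

Request:
{"name": "drive_tool", "arguments": {
  "rows": [
    {"fingers": 4.0,"dx": 0,"dy": 0.06,"dz": 0,"wx": 0,"wy": 0,"wz": 0},
    {"fingers": 4.0,"dx": 0,"dy": 0,"dz": 0,"wx": 0,"wy": 0,"wz": 0}
  ]
}}

```text
clock: 28.05
tool_pos: [0.4717, -0.3269, 0.0684]
tool_rot: [0.676, 0.21, -0.209, -0.675]
contact_force: [-2.0, 2.7, 5.3]
gripper_width: 0.0427
```

Request:
{"name": "drive_tool", "arguments": {
  "rows": [
    {"fingers": 4.0,"dx": 0,"dy": -0.04,"dz": 0,"wx": 0,"wy": 0,"wz": 0},
    {"fingers": 4.5,"dx": 0,"dy": 0,"dz": 0,"wx": 0,"wy": 0,"wz": 0},
    {"fingers": 4.8,"dx": 0,"dy": 0,"dz": 0,"wx": 0,"wy": 0,"wz": 0},
    {"fingers": 5.5,"dx": 0,"dy": 0,"dz": 0,"wx": 0,"wy": 0,"wz": 0},
    {"fingers": 6.6,"dx": 0,"dy": 0,"dz": 0,"wx": 0,"wy": 0,"wz": 0},
    {"fingers": 6.6,"dx": 0,"dy": 0,"dz": 0,"wx": 0,"wy": 0,"wz": 0},
    {"fingers": 6.6,"dx": 0,"dy": 0,"dz": 0,"wx": 0,"wy": 0,"wz": 0}
  ],
  "squeeze": 20
}}

```text
clock: 28.92
tool_pos: [0.4714, -0.3268, 0.0674]
tool_rot: [0.675, 0.209, -0.209, -0.675]
contact_force: [0.3, -0.2, 0.2]
gripper_width: 0.0656
```

Request:
{"name": "drive_tool", "arguments": {
  "rows": [
    {"fingers": 6.6,"dx": 0,"dy": -1,"dz": 0,"wx": 0,"wy": 0,"wz": 0},
    {"fingers": 6.6,"dx": 0,"dy": -2,"dz": 0,"wx": 0,"wy": 0,"wz": 0},
    {"fingers": 6.6,"dx": 0,"dy": -3,"dz": 0,"wx": 0,"wy": 0,"wz": 0},
    {"fingers": 6.6,"dx": 0,"dy": -3,"dz": 0,"wx": 0,"wy": 0,"wz": 0},
    {"fingers": 6.6,"dx": 0,"dy": -3,"dz": 0,"wx": 0,"wy": 0,"wz": 0},
    {"fingers": 6.6,"dx": 0,"dy": -3,"dz": 0,"wx": 0,"wy": 0,"wz": 0},
    {"fingers": 6.6,"dx": 0,"dy": 0,"dz": 0,"wx": 0,"wy": 0,"wz": 0},
    {"fingers": 6.6,"dx": 0,"dy": 0,"dz": 0,"wx": 0,"wy": 0,"wz": 0}
  ]
}}

```text
clock: 29.92
tool_pos: [0.471, -0.3264, 0.2171]
tool_rot: [-0.675, -0.209, 0.21, 0.676]
contact_force: [0.0, -1.0, -0.5]
gripper_width: 0.0659
```

```bash
python3 -c "
from h import *
pose()
a,b=handles(); save(b,'s18',None,1.5); save(a,'t18',None,1.5)
ring(b,(.471,-.326),.098);ring(a,(.471,-.326),.098)"
```

```text
t 29.93 pos [ 0.471  -0.3264  0.2171] psi 34.46 down [-0.001  0.    -1.   ] F [ 0.  -1.  -0.5] T [0.03 0.07 0.01] w 0.0659 j [-0.73  0.29  1.55 -0.    1.3  -1.33]
top 43 [164. 154.] [0.6644 0.0369 0.1591] ang 5.6 r 0.0772
top 35 [191. 154.] [ 0.6624 -0.0353  0.1631] ang -40.8 r 0.0989
top 41 [136. 159.] [0.6479 0.1062 0.1631] ang 51.8 r 0.0978
top 37 [194. 207.] [ 0.5229 -0.0501  0.1628] ang -129.1 r 0.1023
top 34 [139. 213.] [0.5074 0.0893 0.1631] ang 143.2 r 0.1001
scene 57 [316. 196.] [ 0.5277 -0.0473  0.1623] ang -128.0 r 0.0972
scene 70 [288. 232.] [ 0.6675 -0.0318  0.1622] ang -37.4 r 0.1007
scene 81 [319. 249.] [0.6688 0.0393 0.158 ] ang 7.0 r 0.082
scene 84 [357. 257.] [0.6526 0.1081 0.1626] ang 50.4 r 0.1022
ring 108 enc [ 0.4735 -0.3252] 0.0242 mean [ 0.4751 -0.3258  0.0968]
ring 80 enc [ 0.4719 -0.3275] 0.0218 mean [ 0.4654 -0.3217  0.0971]
```

View pics/s18.png

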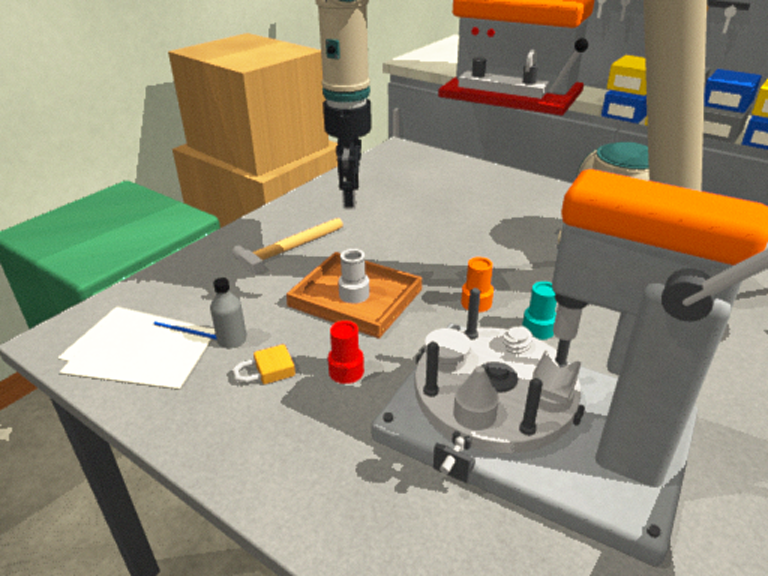

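View pics/t18.png

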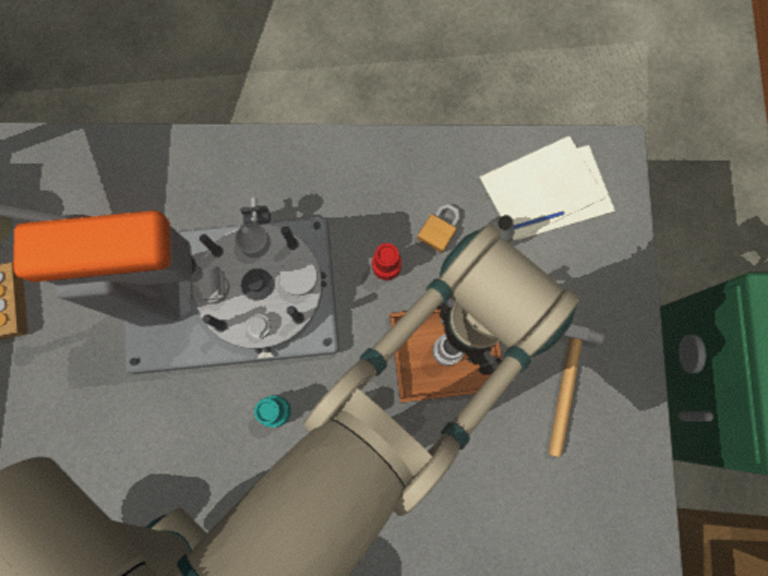

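```bash
python3 -c "
from h import *
s=env.snapshot('scene'); save(s,'s19',(270,210,390,320),6)"
```

```text
(no output)
```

View pics/s19.png

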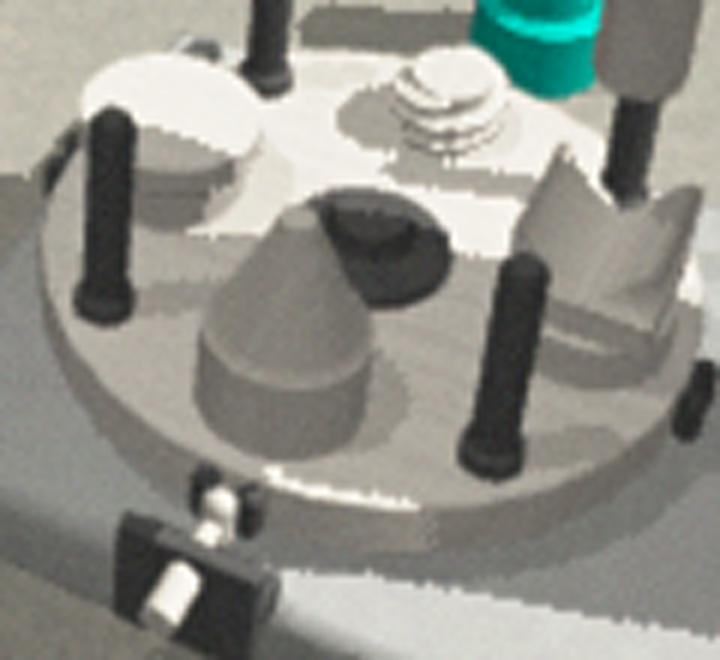

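The ball is seated between the two pins, at about (218,505) in the crop. The bare nose is at the front, the die stands upright in the tray, and the gripper is clear of everything.

```bash
python3 -c "
from h import *
print(env.job_done()); pose()"
```

```text
the job is handed in; nothing more can be done
None
the job is handed in; nothing more can be done
```

The job is done and handed in at about 30 s on the robot's clock, against the 72 s limit; the hand-in reported no verdict.

- **Turret:** I turned it about 63° clockwise by handle0 until the cup die clicked in at the front. The click took more force than the stated 10 N. It still held at about 28 N sideways on the fingers (about 36 N in all), then passed when I pushed 4 mm further.
- **Unscrewing:** I gripped the neck at 60 N and turned about 250° anticlockwise, lifting with the thread's pitch. Vertical forces stayed under 10 N. Gentle pull tests from about 226° on met only about the die's weight.
- **Placing:** I stood the die in the middle of the tray and released it at about 5 N of contact.

**Last checks**
- The camera shows the die upright in the tray, its rim 97 mm above the bench where 98 mm was expected.
- The bare nose is at the front and the click's ball sits between its two pins. Handle angles were within about 0.3° of the click when averaged over the two cameras; each camera alone read up to about 2° off, in opposite directions.
- The other things on the bench look unmoved in the scene view. In the last top view the arm hid the orange look-alike.
- The gripper was about 15 cm above its release height, touching nothing.

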